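# Reload the vacuum bed of the medallion engraver

## Task

Change the batch on the engraver's vacuum bed: throw the isolator lever fully over towards the robot (suction off) and only then move the two finished large medallions from the bed into the wooden tray. Lay the loose aluminium bar on the bed, flush against the raised fence along the bed's far edge and about centred on it, and lay every middle-size (42 mm) medallion from the bench flat on the bed, side by side along the bar with its rim touching the bar's near face. When all that is in place throw the lever fully back, away from the robot (suction on); leave the smaller and larger medallions on the bench, and the other things there, where they lie.

Things in the scene. Friction and masses are not known exactly. Their poses are not given: they have to be found in the camera images.
- bed: fixed vacuum bed, a grey slab 130 mm (x) by 300 mm (y) by 18 mm high with small black suction holes; origin at the centre of its underside, x points from the near edge to the far edge. Its steel fence is a lip 6 mm higher than the top (24 mm over the bench), 15 mm wide, running the whole length in y; the fence's near face is at x = +45 mm
- bar: loose aluminium straight bar, 20 mm (x) by 260 mm (y) by 24 mm (z), 0.34 kg, starts on the bench in front of the bed; origin at the centre of its underside. Flush against the fence its centre is at x = +35 mm of the bed and its near face at x = +25 mm, so a 42 mm medallion that touches it has its centre at x = +4 mm
- tray: fixed open wooden tray for finished work, 140 x 140 mm outside, 24 mm high, walls and floor 4 mm; origin at the centre of its underside
- F1: a finished piece, lying on the bed at the start: round silver-grey pierced medallion of 54 mm diameter, 12 mm thick, same on both faces; origin at its centre, z its axis (up or down when it lies flat)
- F2: a finished piece, lying on the bed at the start: round silver-grey pierced medallion of 54 mm diameter, 12 mm thick, same on both faces; origin at its centre, z its axis (up or down when it lies flat)
- M1: middle-size, to be loaded (3 or 4 of these are present): round silver-grey pierced medallion of 42 mm diameter, 12 mm thick, same on both faces; origin at its centre, z its axis (up or down when it lies flat)
- M2: middle-size, to be loaded (3 or 4 of these are present): round silver-grey pierced medallion of 42 mm diameter, 12 mm thick, same on both faces; origin at its centre, z its axis (up or down when it lies flat)
- M3: middle-size, to be loaded (3 or 4 of these are present): round silver-grey pierced medallion of 42 mm diameter, 12 mm thick, same on both faces; origin at its centre, z its axis (up or down when it lies flat)
- M4: middle-size, to be loaded (3 or 4 of these are present): round silver-grey pierced medallion of 42 mm diameter, 12 mm thick, same on both faces; origin at its centre, z its axis (up or down when it lies flat)
- L1: larger look-alike on the bench, to be left: round silver-grey pierced medallion of 54 mm diameter, 12 mm thick, same on both faces; origin at its centre, z its axis (up or down when it lies flat)
- S1: smaller look-alike on the bench, to be left: round silver-grey pierced medallion of 32 mm diameter, 12 mm thick, same on both faces; origin at its centre, z its axis (up or down when it lies flat)
- S2: smaller look-alike on the bench, to be left: round silver-grey pierced medallion of 32 mm diameter, 12 mm thick, same on both faces; origin at its centre, z its axis (up or down when it lies flat)
- lever (a joint): isolator lever, rad: 0 = fully over towards the robot (off), 1.1 = fully over away from the robot (on); upright at 0.55. Its weight tips it over centre to whichever side it is on
- lever_grip (a point): centre of the lever's black cross-bar, 19 mm thick and 56 mm long along the hinge axis, 85 mm from the pivot; it swings in the isolator's x-z plane
- lever_pivot (a point): middle of the lever's hinge on the fixed grey isolator block (85 mm x by 65 mm y by 36 mm high, hinge cheeks to 60 mm), 50 mm over the bench; its x axis points away from the robot (the on side), its y axis is the hinge
- bottle: bystander: small amber bottle, 36 mm diameter, 85 mm high; origin under its centre
- dish: bystander: steel dish, 100 mm diameter, 30 mm high; origin under its centre
- driver: bystander: screwdriver, 170 mm long, lying on the bench; origin under its middle
Not all that is in view belongs to the job. What is shaped like the F1 but turquoise is not meant.

How it is judged:
By the outcome, as a careful person would: the job done as asked, in the order asked, and still so for the second after the job is handed in, with the robot touching nothing.
Of M1, M2, M3, M4 only 3 to 4 are there at a start; the rules pass over those that are not, and their reading is None.
At some moment in a run one of M1, M2, M3, M4, F1, F2 may be knocked a few centimetres aside while the robot is not near it.
Once in a run the grip may slacken for a moment while it holds something.
It also fails if it takes over 210 s, if anything falls off the work surface, if the arm or the gripper's body presses on something with over 40 N, if the wrist force passes 120 N, or if a joint passes its speed limit or range.

## Robot

A 6-joint arm with a two-finger parallel gripper is mounted at the origin on the work surface. World frame = base frame: x ahead of the robot, y to its left, z up, the work surface at z = 0. Lengths are in m, angles in degrees, forces in N, time in s.
With the tool pointing down it reaches from about 0.3 to 0.75 m from the base axis. Payload 8.5 kg.
Tool frame: the origin (TCP) lies midway between the tips of the shut fingers; the grasp point (between the pads) lies 19 mm behind it; z points along the fingers, y is the line along which they close (so a half turn about z gives the same grasp; the last joint's range is limited). The gripper opens to 85 mm and grips with 20 to 120 N. Pads are 22 mm wide; open, the fingers measure 114 mm over their backs; the gripper's body (76 mm by 85 mm) begins 54 mm behind the grasp point. The pads swing forward as they close: fully open they stand 13 mm farther back than shut.
Start: joints at [64.67, 21.807, 74.336, -0, 83.858, -12.336], TCP at [0.124, 0.536, 0.194] pointing down, gripper open.
Joint ranges: [-178.18, 178.18], [-50.72, 133.34], [12.68, 142.11], [-81.47, 261.47], [9.98, 163.14], [-165.26, 165.26]. Speed limits (degrees/s): [136.94, 136.94, 180, 180, 180, 180].

## Interface

Orientations are given as a 3x3 rotation matrix whose columns are the frame's x, y, z axes.
In Python, from rig import observe, optics, order, spotter gives the robot as it stands.
- The arm moves only by the tool move_arm, never from a script. Its argument "series" is text: rows parted by semicolons, each of 5 numbers parted by spaces: the shift along the tool's x, y, z in cm, then the turn about the tool's z in degrees, then the opening, from -1 (shut) to 1 (fully open). A call has 1 to 8 rows; each row is the pose to reach, as a shift and turn from the pose commanded when the call began, along the tool's axes at that moment; what a row does not reach only later rows make up. A row lasts 1/8 s, in which the tool goes at most 62.5 mm and 10.7 degrees, less where a joint would pass 70% of its speed; a pose out of reach is approached as far as the arm can. A call with a gripper value outside its range is refused whole. The fingers move at their own pace and stop on an object; "force" is the grip in N (left out, the last holds). Time passes only in rows, so rows that repeat a pose let the fingers close. It gives the time, the measured TCP pose, the force, the opening and the grip force at its end, in the units of the state.
- observe(): the state, without advancing time (a new reading comes with each control period).
- optics.get_image(name): name is "side" or "top" or "wrist"; returns a dict with "pixels" (400x640x3 uint8, blue, green, red), "camera_matrix" (3x3 intrinsics, pixels), "dist" ([k1, k2, p1, p2, k3] as OpenCV has them; the pictures are not rectified), "rvec" (rotation vector, rad) and "tvec" (3), from world to camera coordinates, as OpenCV has them. Camera axes: x right, y down, z forward; pixel columns grow to the right and rows downward; lengths in m; the calibration is good to about 2 mm. A picture is of the moment at which its call begins. There is no depth.
- order.close_job(): hands the job in; it is judged then, once.
Trained networks look in the newest picture that a camera, given by its name, has taken for a name from the list of things; names that differ only in an ending like _2 or _b are one class to them, and where a whole thing is asked for, a point or a joint stands for the part that bears it (a point fixed in the world has none). Each returns a list of dicts, best first, with "score" (0 to 1); they miss things now and then, are a little off and sometimes report something else, mostly with a low value. They report only what shows in the picture. A call takes as long as a camera call. They do not tell look-alikes from the thing itself.
- spotter.find_in(thing, camera): "point" ([x, y, z] in m, in world coordinates, good to about 4 mm: the middle of the surface that is visible of it).
- spotter.cut_out(thing, camera): "pixels" (400x640 bool, what is visible of it).
- spotter.mark_of(thing, camera): "point" ([x, y, z] in m, in world coordinates, good to about 4 mm: a listed point, or the origin of a listed thing).
The state is a dict: "time_s": time; "q": joint angles; "qvel": joint speeds; "joint_efforts": joint torques, N m; "position": TCP position; "tool_rot": TCP orientation; "ft_force": force on the tool from outside, world axes, zero at the start; "wrist_torque": the same for the moment, N m; "grip_width": finger opening in m; "gripper_force": force on a finger pad.
Only numpy, scipy, OpenCV 4.12 (cv2) and the standard library are available. Lean on these libraries where they do the work, as an engineer would, in place of code of your own. Each camera call takes 0.05 s, during which the arm holds its last target. There are 200 camera calls.

## Working session

There is one attempt and no reset: what is moved stays moved. The work goes in short steps, Python scripts to look and compute and a tool call to move; the robot and the scene stay as the last step left them, time stands still between calls to the robot, and variables do not carry over. Pictures are saved under pics/ and viewed, at most 14 in all, crops included, and the job is handed in when it is done.

Besides the shell and the picture viewer there is one more tool, called after "Emit:" as name(argument=value, ...), one argument or row to a line, values as JSON. move_arm: Moves the arm, as the interface text tells. Its arguments: {"type":"object","properties":{"series":{"type":"string"},"force":{"type":"number"}},"required":["series"]}

```bash
ls; mkdir -p pics; python3 - <<'E'
from rig import observe, optics
import cv2
print(observe())
for n in ("top","side"):
    d=optics.get_image(n); cv2.imwrite(f"pics/{n}0.png",d["pixels"])
    print(n,d["camera_matrix"],d["dist"],d["rvec"],d["tvec"])
E
```

```text
pics
{'time_s': 0.0, 'q': array([ 6.46702384e+01,  2.18418591e+01,  7.43881391e+01, -9.26883575e-04,
        8.38572128e+01, -1.23350501e+01]), 'qvel': array([ 0.05866624,  0.12102042, -0.01484337, -0.05709055,  0.01756544,
       -0.02112535]), 'joint_efforts': array([-4.05613959e-03, -4.48453009e+01, -2.31278908e+01, -4.38816996e-04,
        4.68355473e-03,  2.86668694e-05]), 'position': array([0.12351293, 0.53557508, 0.19298375]), 'tool_rot': array([[-9.74391117e-01,  2.24858945e-01, -6.36665479e-04],
       [ 2.24859634e-01,  9.74390185e-01, -1.38266272e-03],
       [ 3.09456513e-04, -1.49041464e-03, -9.99998841e-01]]), 'ft_force': array([ 0.56141578,  0.4008687 , -0.68627052]), 'wrist_torque': array([-2.02652125e-02, -4.21110982e-02, -7.37861640e-05]), 'gripper_force': 0.0, 'grip_width': 0.08545210708780836}
top [[375.72751883   0.         316.68998521]
 [  0.         375.72751883 206.62261055]
 [  0.           0.           1.        ]] [-0.07047494  0.          0.          0.          0.        ] [ 2.01107629 -2.21428019  0.23771761] [0.0475429  0.62781355 1.09951196]
side [[410.85374556   0.         327.12081758]
 [  0.         410.85374556 196.04466299]
 [  0.           0.           1.        ]] [-0.03225536  0.          0.          0.          0.        ] [ 2.2744427  -0.89673095  0.33103508] [-0.42021092  0.36563069  0.81594064]
```

View pics/top0.png

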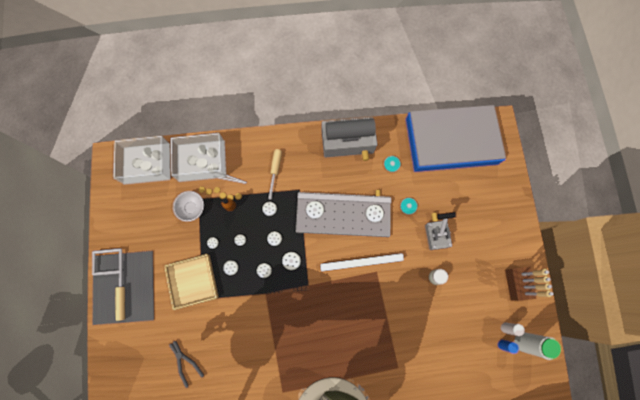

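View pics/side0.png

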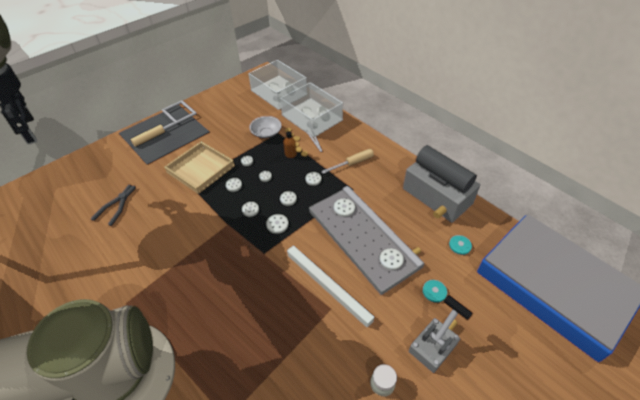

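The top view shows the bed at (345,214) with two large medallions on it at (315,210) and (375,213). The bar is at (362,262), the lever at (440,230) leaning away, and the tray at (190,281). Seven medallions lie on the black mat: (269,208), (275,238), (231,268), (264,270), (291,261), (212,243) and (240,240). Next I measure the diameters and positions.

```bash
cat > h.py <<'E'
import numpy as np, cv2
from rig import observe, optics, order, spotter
from scipy.optimize import least_squares
def img(n): return optics.get_image(n)
def proj(d,P):
    return cv2.projectPoints(np.atleast_2d(np.float64(P)),d["rvec"],d["tvec"],d["camera_matrix"],d["dist"])[0][:,0]
def ray(d,uv):
    R=cv2.Rodrigues(np.float64(d["rvec"]))[0]; t=np.float64(d["tvec"]).ravel()
    n=cv2.undistortPoints(np.float64(uv).reshape(-1,1,2),d["camera_matrix"],d["dist"])[:,0]
    v=np.c_[n,np.ones(len(n))]@R
    return -R.T@t, v/np.linalg.norm(v,axis=1)[:,None]
def onplane(d,uv,z):
    o,v=ray(d,uv); return o+v*((z-o[2])/v[:,2])[:,None]
def tri(ds,uvs):
    A=np.zeros((3,3));b=np.zeros(3)
    for d,uv in zip(ds,uvs):
        o,v=ray(d,[uv]);M=np.eye(3)-np.outer(v[0],v[0]);A+=M;b+=M@o
    return np.linalg.solve(A,b)
def show(n,p): cv2.imwrite(p,n)
def rel(target,yaw_axis=None):
    "shift (cm) along tool axes from the present pose to bring the TCP to target"
    s=observe(); return np.round((s["tool_rot"].T@(np.array(target)-s["position"]))*100,2)
E
python3 - <<'E'
from h import *
t=img("top"); s=img("side")
print("tcp px",proj(t,[0.124,.536,.194]),proj(s,[0.124,.536,.194]))
for n in ("M1","F1","bar","bed","tray","lever","lever_grip","lever_pivot","bottle","dish","driver"):
  for c in("top","side"):
    for f in ((spotter.mark_of,) ):
      r=f(n,c); print(n,c,[(np.round(x["point"],3).tolist(),round(x["score"],2)) for x in r[:13]])
for nm,d in(("top",t),("side",s)):
    p=d["pixels"]; print(nm)
    a=cv2.resize(p[180:310,150:470] if nm=="top" else p[110:380,160:480],None,fx=2.4 if nm=="top" else 2,fy=2.4 if nm=="top" else 2,interpolation=cv2.INTER_CUBIC)
    show(a,f"pics/{nm}_crop.png")
E
```

```text
tcp px [[122.9594758  407.74274599]] [[ 42.71158271 147.36120199]]
M1 top [([0.471, 0.275, 0.008], 0.71), ([0.648, 0.14, 0.006], 0.58), ([0.45, 0.172, 0.009], 0.55), ([0.553, 0.131, 0.006], 0.5), ([0.599, -0.197, 0.024], 0.44)]
M1 side [([0.453, 0.174, 0.006], 0.69), ([0.653, 0.142, 0.009], 0.51), ([0.474, 0.274, 0.007], 0.5), ([0.555, 0.127, 0.003], 0.48)]
F1 top [([0.63, -0.004, 0.023], 0.77), ([0.622, -0.319, 0.008], 0.64), ([0.767, -0.28, 0.005], 0.56), ([0.602, -0.197, 0.021], 0.46)]
F1 side [([0.619, -0.314, 0.008], 0.92), ([0.596, -0.197, 0.025], 0.85), ([0.764, -0.279, 0.007], 0.65), ([0.627, -0.004, 0.02], 0.58)]
bar top [([0.453, -0.139, -0.001], 0.7)]
bar side [([0.451, -0.139, -0.0], 0.65)]
bed top [([0.609, -0.1, 0.0], 0.63), ([0.631, -0.005, 0.026], 0.46)]
bed side [([0.609, -0.096, 0.003], 0.67), ([0.596, -0.194, 0.023], 0.52), ([0.554, 0.244, 0.005], 0.17)]
tray top [([0.436, 0.402, 0.001], 0.76), ([0.686, 0.401, -0.002], 0.39)]
tray side [([0.437, 0.4, 0.002], 0.92)]Traceback (most recent call last):
  File "<stdin>", line 7, in <module>
ValueError: it knows: F, L, M, S, bar, bed, bottle, dish, driver, lever_grip, lever_pivot, tray
```

```bash
python3 - <<'E'
from h import *
t=img("top"); s=img("side")
for n in ("L1","S1","lever_grip","lever_pivot","bottle","dish","driver"):
  for c in("top","side"):
      r=spotter.mark_of(n,c); print(n,c,[(np.round(x["point"],3).tolist(),round(x["score"],2)) for x in r[:13]])
# own measurement: bright blobs near nominal places, ray-intersected on top-face plane
C={"A":(.65,.141),"B":(.554,.129),"C":(.472,.275),"D":(.452,.173)}
p=t["pixels"]
guess=[(269,208),(275,238),(231,268),(264,270),(291,261),(212,243),(240,240)]
g=cv2.cvtColor(p,cv2.COLOR_BGR2GRAY)
for u,v in guess:
    k=14; w=g[v-k:v+k+1,u-k:u+k+1]; m=(w>105).astype(np.uint8)
    m=cv2.morphologyEx(m,cv2.MORPH_CLOSE,np.ones((5,5)))
    n,l,st,ce=cv2.connectedComponentsWithStats(m); i=l[k,k] or 1+st[1:,4].argmax()
    c=ce[i]+[u-k,v-k]; P=onplane(t,[c],.012)[0]
    hs=onplane(t,[c+[.5,0],c-[.5,0]],.012); mmpp=np.linalg.norm(hs[0]-hs[1])*1e3
    print((u,v),c.round(1),P.round(4),"diam mm",round(2*np.sqrt(st[i,4]/np.pi)*mmpp,1))
a=cv2.resize(p[180:310,150:470],None,fx=2.4,fy=2.4,interpolation=cv2.INTER_CUBIC); show(a,"pics/top_crop.png")
a=cv2.resize(s["pixels"][140:380,200:500],None,fx=2.4,fy=2.4,interpolation=cv2.INTER_CUBIC); show(a,"pics/side_crop.png")
print("bed outline px",proj(t,[[.609-.065,-.1,0]]))
E
```

```text
L1 top [([0.475, 0.083, 0.006], 0.57)]
L1 side [([0.479, 0.081, 0.003], 0.6)]
S1 top [([0.559, 0.332, 0.008], 0.61), ([0.558, 0.243, 0.01], 0.37)]
S1 side [([0.555, 0.246, 0.004], 0.48), ([0.556, 0.335, 0.006], 0.45)]
lever_grip top [([0.556, -0.387, 0.123], 0.6)]
lever_grip side [([0.555, -0.392, 0.12], 0.85)]
lever_pivot top []
lever_pivot side [([0.51, -0.391, 0.046], 0.87)]
bottle top [([0.437, 0.401, 0.001], 0.73), ([0.672, 0.269, 0.0], 0.66)]
bottle side [([0.674, 0.27, -0.002], 0.7), ([0.469, 0.273, 0.006], 0.5)]
dish top [([0.451, 0.17, 0.011], 0.48)]
dish side [([0.68, 0.4, -0.0], 0.87)]
driver top [([0.767, 0.117, 0.002], 0.54)]
driver side [([0.552, 0.127, 0.008], 0.7), ([0.765, 0.117, 0.0], 0.66)]
(269, 208) [269.1 206.8] [0.6554 0.1401 0.012 ] diam mm 51.1
(275, 238) [274.  238.2] [0.5516 0.1318 0.012 ] diam mm 47.4
(231, 268) [230.2 267.4] [0.4718 0.2767 0.012 ] diam mm 46.8
(264, 270) [263.4 270.1] [0.4538 0.1725 0.012 ] diam mm 46.6
(291, 261) [290.9 260.5] [0.4757 0.0837 0.012 ] diam mm 58.7
(212, 243) [212.1 242.5] [0.5562 0.3309 0.012 ] diam mm 36.9
(240, 240) [239.6 239.7] [0.5571 0.2421 0.012 ] diam mm 37.8
bed outline px [[345.95568599 234.13506653]]
```

View pics/top_crop.png

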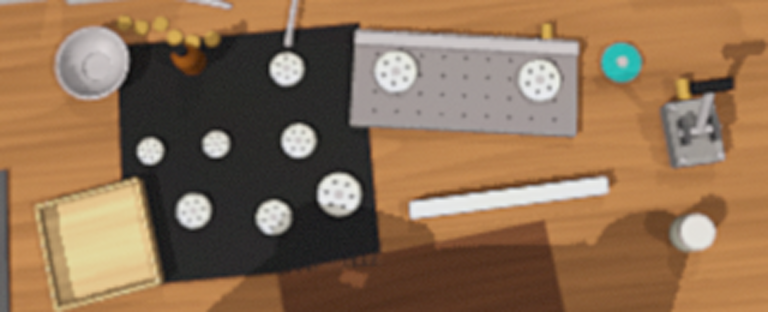

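View pics/side_crop.png

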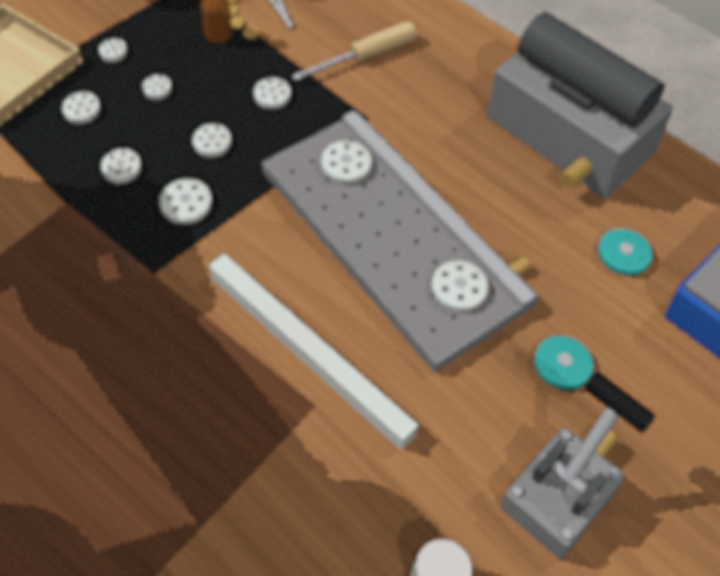

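Four middle-size medallions lie on the mat, at full-image pixels A (269,207), B (274,238), C (230,267) and D (263,270). L (291,260) is clearly larger, and S (212,242) and S (240,240) are clearly smaller. The turquoise discs are not part of the job. Next I measure the bed, bar and tray poses.

```bash
cat >> h.py <<'E'
def go(x,y,z,yaw):
    "shift cm + turn deg from present pose to TCP x,y,z with tool y axis at world angle yaw (mod 180)"
    s=observe(); R=s["tool_rot"]; d=R.T@(np.array([x,y,z])-s["position"])*100
    cur=np.degrees(np.arctan2(R[1,1],R[0,1])); turn=-((yaw-cur+90)%180-90)
    print("shift",d.round(2),"turn",round(turn,1),"rows>=",int(max(np.ceil(np.linalg.norm(d)/6.2),np.ceil(abs(turn)/10.6))),"q6",s["q"][5].round(1))
E
python3 - <<'E'
from h import *
t=img("top"); s=img("side")
o=np.array([150,180])
f=lambda a:np.array(a)/2.4-.3+o
nl,nr=onplane(t,[f((350,126)),f((576,135))],.018); fl,fr=onplane(t,[f((358,30)),f((580,42))],.024)
print("bed top: ",nl,nr,fl,fr,"cent",((nl+nr+fl+fr)/4).round(4))
g=lambda a:np.array(a)/2.4-.3+np.array([200,140])
nl,nr=onplane(s,[g((262,164)),g((437,364))],.018); fl,fr=onplane(s,[g((348,115)),g((535,300))],.024)
print("bed side: ",nl,nr,fl,fr,"cent",((nl+nr+fl+fr)/4).round(4))
for n,z in (("bar",.024),("tray",.024),("F1",.030),("bed",.02)):
  for c,d in(("top",t),("side",s)):
    for r in spotter.cut_out(n,c)[:4]:
      if r["score"]<.4: continue
      m=r["pixels"].astype(np.uint8); cn=max(cv2.findContours(m,0,1)[0],key=cv2.contourArea)
      P=onplane(d,cn[:,0].astype(float),z)[:,:2]
      q=cv2.minAreaRect((P*1e3).astype(np.float32)); print(n,c,round(r["score"],2),np.round(q[0],1),np.round(q[1],1),round(q[2],1))
for P in ([.51,-.39,.0],):pass
E
```

```text
bed top:  [0.56327314 0.06121133 0.018     ] [ 0.52220653 -0.23696394  0.018     ] [0.69187335 0.03912056 0.024     ] [ 0.64657635 -0.25838735  0.024     ] cent [ 0.606  -0.0988  0.021 ]
bed side:  [0.56383594 0.0601345  0.018     ] [ 0.52255287 -0.23555322  0.018     ] [0.68007401 0.04378836 0.024     ] [ 0.64095277 -0.2562142   0.024     ] cent [ 0.6019 -0.097   0.021 ]
bar top 0.55 [ 448.8 -138.3] [ 21.2 260.7] 1.4
bar side 0.56 [ 445.1 -140.4] [ 30.  262.9] 1.6
tray top 0.83 [439.4 399.8] [143.2 148.8] 9.7
tray side 0.92 [434.4 393. ] [156.  163.7] 8.6
F1 top 0.73 [ 758.9 -273.6] [49.9 52.5] 82.1
F1 top 0.58 [628.9  -4.3] [51.3 49. ] 84.5
F1 top 0.56 [ 613.6 -309.5] [49.7 50.1] 38.2
F1 side 0.87 [ 602.6 -317.9] [54.3 54.2] 46.7
F1 side 0.83 [ 598. -195.] [56.5 47.1] 42.2
F1 side 0.78 [ 749.2 -283.7] [56.6 52.8] 12.7
F1 side 0.7 [461.9 256.2] [40.5 41. ] 15.5
bed top 0.96 [611.2 -97.6] [302.9 151.5] 82.9
bed side 0.69 [610.3 -99.6] [306.5 156.1] 83.2
```

```bash
python3 -c "
from h import *
go(.30,.30,.25,90); go(.45,-.05,.25,90); go(.60,-.39,.20,90)"
```

```text
shift [-22.49 -19.02  -5.64] turn -13.0 rows>= 5 q6 -12.3
shift [-44.97 -49.75  -5.64] turn -13.0 rows>= 11 q6 -12.3
shift [-67.23 -79.51  -0.64] turn -13.0 rows>= 17 q6 -12.3
```

Emit:
move_arm(
  series="-5 -4 -5 -3 -1; -10 -8 -5.6 -13 -1; -15 -13 -5.6 -13 -1; -20 -18 -5.6 -13 -1; -25 -23 -5.6 -13 -1; -29 -28 -5.6 -13 -1; -33 -33 -5.6 -13 -1; -37 -38 -5.6 -13 -1",
  force=60,
)

```text
time_s: 3.0
position: [0.3771, 0.1258, 0.2499]
tool_rot: [[-1.0, -0.0, 0.001], [-0.0, 1.0, 0.0], [-0.001, 0.0, -1.0]]
ft_force: [0.7, 0.4, -1.4]
grip_width: 0.0001
gripper_force: 0.0
```

```bash
python3 -c "
from h import *
go(.60,-.39,.20,90); go(.60,-.39,.115,90)"
```

```text
shift [-22.28 -51.58   5.  ] turn 0.0 rows>= 10 q6 -88.8
shift [-22.27 -51.58  13.5 ] turn 0.0 rows>= 10 q6 -88.8
```

Emit:
move_arm(
  series="-2.5 -5.5 0 0 -1; -5 -11 0 0 -1; -7.5 -17 0 0 -1; -10.5 -23 0 0 -1; -13.5 -28.5 0 0 -1; -16.5 -34 0 0 -1; -19.5 -39.5 0 0 -1; -21.8 -44 1 0 -1",
)

```text
time_s: 4.0
position: [0.5955, -0.3144, 0.24]
tool_rot: [[-1.0, 0.0, 0.001], [0.0, 1.0, -0.001], [-0.001, -0.001, -1.0]]
ft_force: [0.1, -0.3, -0.0]
grip_width: -0.0002
gripper_force: 0.0
```

```bash
python3 - <<'E'
from h import *
t=img("top");s=img("side")
for c in("top","side"):
  print([np.round(x["point"],3) for x in spotter.mark_of("lever_grip",c)[:2]],[np.round(x["point"],3) for x in spotter.mark_of("lever_pivot",c)[:2]])
go(.60,-.39,.115,90)
E
```

```text
[] []
[array([ 0.553, -0.392,  0.121]), array([ 0.449, -0.139,  0.   ])] [array([ 0.507, -0.392,  0.045])]
shift [-0.54 -7.86 12.54] turn 0.1 rows>= 3 q6 -127.8
```

Emit:
move_arm(
  series="-0.5 -4 0 0 -1; -0.5 -7.8 3 0 -1; -0.5 -7.8 8 0 -1; -0.5 -7.8 12.5 0 -1; 1.5 -7.8 12.5 0 -1; 3 -7.8 12.5 0 -1; 4.5 -7.8 12.5 0 -1; 6 -7.8 12.5 0 -1",
)

```text
time_s: 5.3
position: [0.5344, -0.389, 0.1163]
tool_rot: [[-1.0, -0.002, 0.001], [-0.002, 1.0, -0.001], [-0.001, -0.001, -1.0]]
ft_force: [0.6, 0.1, 0.1]
grip_width: 0.0001
gripper_force: 0.0
```

Emit:
move_arm(
  series="1 0 0 0 -1; 2 0 0 0 -1; 2.8 0 0 0 -1; 3.4 0 0 0 -1",
)

```text
time_s: 5.8
position: [0.5002, -0.3902, 0.1147]
tool_rot: [[-1.0, -0.0, 0.0], [-0.0, 1.0, -0.0], [-0.0, -0.0, -1.0]]
ft_force: [0.2, 0.2, -1.0]
grip_width: -0.0002
gripper_force: 0.0
```

Emit:
move_arm(
  series="0.5 0 0 0 -1; 1 0 0 0 -1; 1.2 0 0 0 -1; 1.2 0 0 0 -1",
)

```text
time_s: 6.3
position: [0.4885, -0.3903, 0.1146]
tool_rot: [[-1.0, -0.0, 0.0], [-0.0, 1.0, -0.0], [-0.0, -0.0, -1.0]]
ft_force: [0.7, -0.7, -0.4]
grip_width: 0.0001
gripper_force: 0.0
```

```bash
python3 - <<'E'
from h import *
s=img("side")
for n in("lever_grip","lever_pivot"):
  print([np.round(x["point"],3) for x in spotter.mark_of(n,"side")[:2]])
p=s["pixels"]; show(cv2.resize(p[250:400,360:560],None,fx=3,fy=3),"pics/lev1.png")
w=img("wrist"); print(w["camera_matrix"],w["dist"],w["rvec"],w["tvec"])
E
```

```text
[]
[array([ 0.506, -0.394,  0.046])]
[[276.84238407   0.         319.58571759]
 [  0.         276.84238407 198.35184669]
 [  0.           0.           1.        ]] [-0.04214749  0.          0.          0.          0.        ] [-2.06531474 -2.06683775 -0.30053592] [ 0.39122757 -0.48270531  0.16409332]
```

View pics/lev1.png

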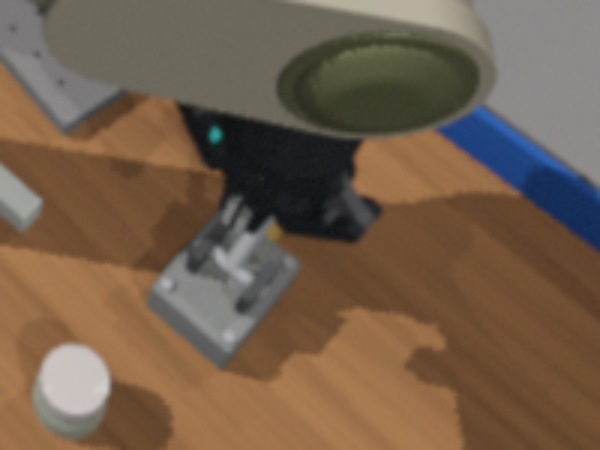

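```bash
python3 - <<'E'
from h import *
w=img("wrist"); t=img("top")
for n in("lever_grip","lever_pivot"):
  for c in ("wrist","top"):
    print(n,c,[(np.round(x["point"],3),round(x["score"],2)) for x in spotter.mark_of(n,c)[:2]])
a=w["pixels"]; b=cv2.resize(t["pixels"][170:290,380:510],(400*130//120,400)); 
show(cv2.resize(np.hstack([a[:, :],b]),(800,int(400*800/(640+433)))),"pics/w1.png")
E
```

```text
lever_grip wrist [(array([ 0.559, -0.394,  0.124]), 0.74)]
lever_grip top [(array([ 0.554, -0.388,  0.122]), 0.75), (array([0.441, 0.4  , 0.   ]), 0.68)]
lever_pivot wrist [(array([ 0.506, -0.39 ,  0.051]), 0.98), (array([ 0.555, -0.394,  0.126]), 0.39)]
lever_pivot top [(array([ 0.505, -0.393,  0.053]), 0.7)]
```

View pics/w1.png

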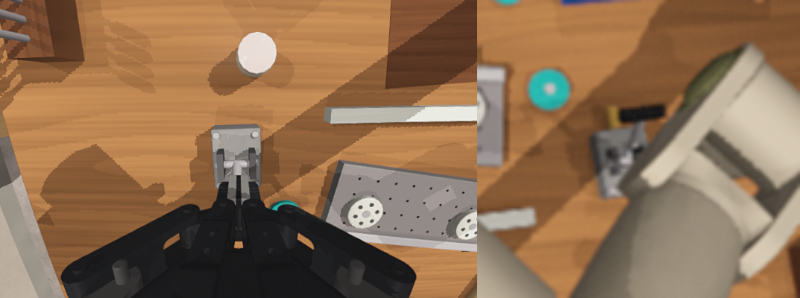

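The lever still stands away from the robot: the wrist view shows the bar under the fingers, so the fingers passed over it. I'll retry with a settled descent.

Emit:
move_arm(
  series="0 0 -4 0 -1; 0 0 -8 0 -1; -4 0 -8 0 -1; -8 0 -8 0 -1; -11.5 0 -8 0 -1; -11.5 0 -4 0 -1; -11.5 0 0 0 -1; -11.5 0 0.5 0 -1",
)

```text
time_s: 7.8
position: [0.6025, -0.3893, 0.1066]
tool_rot: [[-1.0, -0.0, -0.004], [-0.0, 1.0, 0.004], [0.004, 0.004, -1.0]]
ft_force: [0.5, 0.2, 0.7]
grip_width: 0.0001
gripper_force: 0.0
```

Emit:
move_arm(
  series="0 0 0 0 -1; 1 0 0 0 -1; 2 0 0 0 -1; 3 0 0 0 -1",
)

```text
time_s: 8.3
position: [0.5728, -0.3905, 0.1104]
tool_rot: [[-1.0, 0.0, 0.001], [0.0, 1.0, -0.001], [-0.001, -0.001, -1.0]]
ft_force: [-0.3, -0.2, 0.6]
grip_width: -0.0004
gripper_force: 0.0
```

Emit:
move_arm(
  series="0.7 0 0 0 -1; 1.4 0 0 0 -1; 1.4 0 0 0 -1",
)

```text
time_s: 8.68
position: [0.5592, -0.3904, 0.1097]
tool_rot: [[-1.0, 0.0, 0.0], [0.0, 1.0, -0.0], [-0.0, -0.0, -1.0]]
ft_force: [0.2, 0.6, 0.9]
grip_width: 0.0001
gripper_force: 0.0
```

```bash
python3 - <<'E'
from h import *
for c in ("wrist","side"):
    d=img(c); print(c,[(np.round(x["point"],3),round(x["score"],2)) for x in spotter.mark_of("lever_grip",c)[:2]])
    if c=="wrist": show(d["pixels"][150:400,150:500],"pics/w2.png"); a=d
E
```

```text
wrist [(array([ 0.557, -0.391,  0.122]), 0.81)]
side []
```

View pics/w2.png

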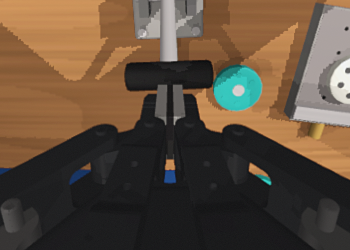

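```bash
python3 - <<'E'
from h import *
d=img("wrist"); p=observe()["position"]
print(ray(d,[[320,200]])[0])
off=np.array([150,150])
for P in (p,p+[0,0,.019],[.556,-.39,.122],[.556,-.36,.122],[.556,-.39,.131],[.51,-.391,.05],[.622,-.316,.012]): print(np.round(P,3),(proj(d,P)[0]-off).round(0))
E
```

```text
[ 0.48723121 -0.39080316  0.29000281]
[ 0.56 -0.39  0.11] [170.  74.]
[ 0.56  -0.39   0.129] [170.  85.]
[ 0.556 -0.39   0.122] [171.  76.]
[ 0.556 -0.36   0.122] [217.  76.]
[ 0.556 -0.39   0.131] [171.  81.]
[ 0.51  -0.391  0.05 ] [169.  -6.]
[ 0.622 -0.316  0.012] [237.  94.]
```

Emit:
move_arm(
  series="0.7 0 0 0 -1; 1.4 0 0 0 -1; 2 0 0 0 -1; 2 0 0 0 -1",
)

```text
time_s: 9.43
position: [0.5391, -0.3904, 0.1098]
tool_rot: [[-1.0, 0.0, 0.0], [0.0, 1.0, -0.0], [-0.0, -0.0, -1.0]]
ft_force: [0.2, -0.2, 1.0]
grip_width: -0.0003
gripper_force: 0.0
```

```bash
python3 - <<'E'
from h import *
d=img("wrist"); print([(np.round(x["point"],3),round(x["score"],2)) for x in spotter.mark_of("lever_grip","wrist")[:2]])
print(observe()["ft_force"],observe()["wrist_torque"])
E
```

```text
[]
[-0.10191029  0.39233618  0.48409072] [ 0.03642678 -0.05951874 -0.02015996]
```

Emit:
move_arm(
  series="1 0 0 0 -1; 2 0 0 0 -1; 3 0 0 0 -1; 3 0 0 0 -1",
)

```text
time_s: 10.02
position: [0.5088, -0.3904, 0.1099]
tool_rot: [[-1.0, 0.001, -0.0], [0.001, 1.0, -0.0], [0.0, -0.0, -1.0]]
ft_force: [0.5, 0.0, -0.5]
grip_width: -0.0003
gripper_force: 0.0
```

```bash
python3 - <<'E'
from h import *
d=img("wrist"); print([(np.round(x["point"],3),round(x["score"],2)) for x in spotter.mark_of("lever_grip","wrist")[:2]])
s=img("side")
show(np.vstack([d["pixels"][150:400,150:500],cv2.resize(s["pixels"][250:400,360:560],(350,262))]),"pics/w3.png")
E
```

```text
[]
```

View pics/w3.png

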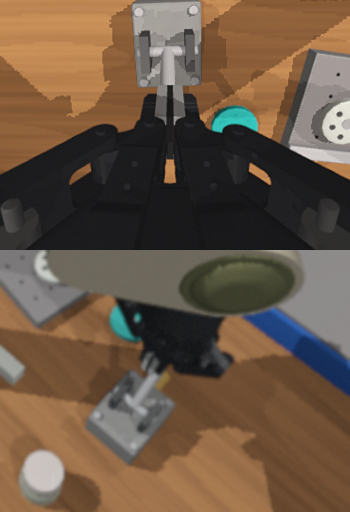

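```bash
python3 - <<'E'
from h import *
d=img("wrist"); t=img("top"); s=img("side")
p=observe()["position"]
im=d["pixels"].copy()
for z in (0,.02,.04,.06):
    u=proj(d,p+[0,0,z])[0]; print(z,u)
A=cv2.resize(d["pixels"][190:340,220:420],None,fx=3,fy=3,interpolation=cv2.INTER_CUBIC)
u=proj(s,p)[0]; print(u); x,y=int(u[0]),int(u[1])
B=cv2.resize(s["pixels"][y-50:y+40,x-30:x+30],(200,300),interpolation=cv2.INTER_CUBIC)
cv2.circle(B,(100,166),3,(0,0,255),-1)
u=proj(t,p)[0]; x,y=int(u[0]),int(u[1])
C=cv2.resize(t["pixels"][y-23:y+22,x-30:x+30],(200,150),interpolation=cv2.INTER_CUBIC)
show(np.hstack([A,np.vstack([B,C])]),"pics/w4.png")
E
```

```text
0 [320.56021166 224.19004186]
0.02 [320.6506351  236.04933697]
0.04 [320.7629852  250.80661654]
0.06 [320.90621149 269.6557677 ]
[442.65572739 325.56172385]
```

View pics/w4.png

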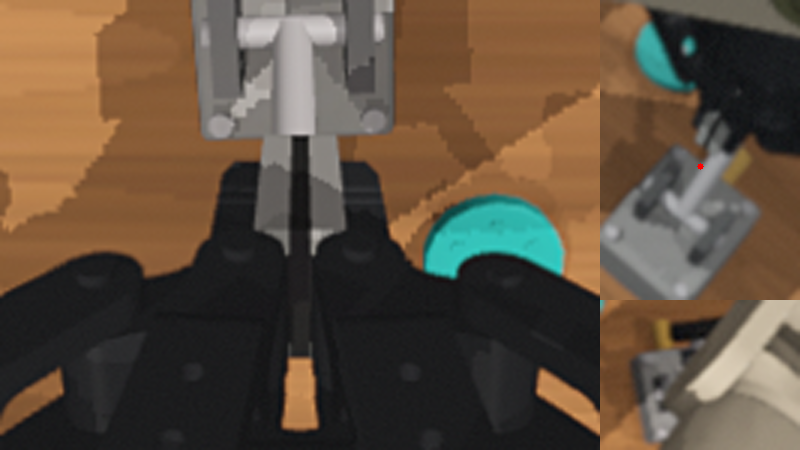

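The fingertips end about 20 mm short of the TCP point (side view, light-grey pads ending at about (443,318)), so they slid over the bar. I'll go 27 mm lower.

Emit:
move_arm(
  series="0 0 -4 0 -1; -1 0 -7 0 -1; -5 0 -7 0 -1; -9.3 0 -7 0 -1; -9.3 0 -7 0 -1; -9.3 0 -3 0 -1; -9.3 0 1.5 0 -1; -9.3 0 2.6 0 -1",
)

```text
time_s: 11.32
position: [0.601, -0.3894, 0.0808]
tool_rot: [[-1.0, 0.0, -0.004], [0.0, 1.0, 0.004], [0.004, 0.004, -1.0]]
ft_force: [-0.8, -0.2, -0.4]
grip_width: 0.0
gripper_force: 0.0
```

Emit:
move_arm(
  series="0 0 0 0 -1; 1 0 0 0 -1; 2 0 0 0 -1; 3 0 0 0 -1; 4 0 0 0 -1; 4.5 0 0 0 -1",
)

```text
time_s: 12.08
position: [0.5624, -0.3916, 0.0907]
tool_rot: [[-1.0, -0.001, 0.016], [-0.001, 1.0, -0.009], [-0.016, -0.009, -1.0]]
ft_force: [14.7, 5.3, 30.0]
grip_width: -0.0001
gripper_force: 12.6
```

Emit:
move_arm(
  series="0.8 0 0 0 -1; 1.6 0 0 0 -1; 2.4 0 0 0 -1; 3.2 0 0 0 -1; 4 0 0 0 -1",
)

```text
time_s: 12.7
position: [0.5166, -0.3903, 0.0831]
tool_rot: [[-1.0, 0.0, -0.001], [0.0, 1.0, 0.001], [0.001, 0.001, -1.0]]
ft_force: [0.7, 0.9, 0.5]
grip_width: -0.0001
gripper_force: 0.0
```

```bash
python3 - <<'E'
from h import *
for c in ("wrist","side","top"):
    d=img(c); print(c,[(np.round(x["point"],3),round(x["score"],2)) for x in spotter.mark_of("lever_grip",c)[:2]])
E
```

```text
wrist [(array([ 0.499, -0.395,  0.134]), 0.84)]
side [(array([ 0.49 , -0.395,  0.131]), 0.65)]
top []
```

Emit:
move_arm(
  series="0.8 0 0 0 -1; 1.6 0 0 0 -1; 2.4 0 0 0 -1; 2.9 0 0 0 -1; 2.9 0 0 0 -1",
)

```text
time_s: 13.62
position: [0.4882, -0.3904, 0.0838]
tool_rot: [[-1.0, 0.0, 0.0], [0.0, 1.0, -0.0], [-0.0, -0.0, -1.0]]
ft_force: [0.8, 0.6, 0.6]
grip_width: -0.0003
gripper_force: 0.0
```

```bash
python3 - <<'E'
from h import *
for c in ("wrist","side","top"):
    d=img(c); print(c,[(np.round(x["point"],3),round(x["score"],2)) for x in spotter.mark_of("lever_grip",c)[:2]],[(np.round(x["point"],3),round(x["score"],2)) for x in spotter.mark_of("lever_pivot",c)[:2]])
E
```

```text
wrist [(array([ 0.468, -0.395,  0.123]), 0.86)] [(array([ 0.503, -0.394,  0.051]), 0.59), (array([ 0.449, -0.141,  0.003]), 0.47)]
side [(array([ 0.466, -0.393,  0.121]), 0.74), (array([0.453, 0.171, 0.004]), 0.42)] [(array([ 0.509, -0.394,  0.044]), 0.89), (array([ 0.764,  0.116, -0.001]), 0.25)]
top [] [(array([ 0.51 , -0.394,  0.051]), 0.93)]
```

Emit:
move_arm(
  series="0.4 0 0 0 -1; 0.8 0 0 0 -1; 1.0 0 0 0 -1",
)

```text
time_s: 14.45
position: [0.4849, -0.3904, 0.0841]
tool_rot: [[-1.0, -0.001, 0.015], [-0.001, 1.0, -0.003], [-0.015, -0.003, -1.0]]
ft_force: [35.8, 0.2, -12.3]
grip_width: -0.0004
gripper_force: 16.0
```

Emit:
move_arm(
  series="0 0 0 0 -1; -2 0 -4 0 -1; -2 0 -10 0 0.6; -4 5 -12 0 0.6; -6 10 -12 0 0.6; -8 15 -12 0 0.6; -10 18 -12 0 0.6",
)

```text
time_s: 15.32
position: [0.5788, -0.208, 0.204]
tool_rot: [[-1.0, -0.001, 0.0], [-0.001, 1.0, -0.0], [-0.0, -0.0, -1.0]]
ft_force: [0.6, -1.0, -0.3]
grip_width: 0.0683
gripper_force: 0.0
```

```bash
python3 - <<'E'
from h import *
for c in ("wrist","side","top"):
    d=img(c); print(c,[(np.round(x["point"],3),round(x["score"],2)) for x in spotter.mark_of("lever_grip",c)[:2]],[(np.round(x["point"],3),round(x["score"],2)) for x in spotter.mark_of("F1",c)[:6]])
print(observe()["position"],observe()["grip_width"])
go(.598,-.196,.12,82)
show(cv2.resize(img("wrist")["pixels"],(640,400)),"pics/w5.png")
E
```

```text
wrist [(array([ 0.47 , -0.395,  0.122]), 0.89), (array([0.55 , 0.135, 0.005]), 0.49)] [(array([ 0.619, -0.315,  0.003]), 0.73), (array([ 0.767, -0.284,  0.009]), 0.69), (array([ 0.599, -0.199,  0.023]), 0.65), (array([ 0.631, -0.006,  0.024]), 0.65)]
side [(array([ 0.467, -0.395,  0.122]), 0.84), (array([ 0.439,  0.404, -0.001]), 0.74)] [(array([ 0.624, -0.313,  0.007]), 0.83), (array([ 0.629, -0.009,  0.02 ]), 0.81), (array([ 0.769, -0.276,  0.004]), 0.63)]
top [(array([ 0.467, -0.393,  0.122]), 0.52)] [(array([ 0.6  , -0.196,  0.019]), 0.6), (array([ 0.767, -0.284,  0.008]), 0.47), (array([ 0.635, -0.005,  0.025]), 0.45), (array([ 0.618, -0.318,  0.005]), 0.41), (array([0.474, 0.086, 0.008]), 0.31)]
[ 0.57807701 -0.21127028  0.20358356] 0.06819227271536454
shift [-1.99  1.53  8.36] turn 7.9 rows>= 2 q6 -121.0
```

Emit:
move_arm(
  series="-1.1 0.7 4 0 0.6; -2.1 1.4 9 0 0.6; -2.1 1.4 14 0 0.6; -2.1 1.4 17 0 0.6; -2.1 1.4 18 0 0.6; -2.1 1.4 18.5 0 0.6; -2.1 1.4 18.8 0 0.6; -2.1 1.4 18.8 0 0.6",
)

```text
time_s: 16.82
position: [0.5999, -0.1965, 0.0164]
tool_rot: [[-1.0, -0.0, 0.001], [-0.0, 1.0, -0.001], [-0.001, -0.001, -1.0]]
ft_force: [0.0, 0.5, 0.2]
grip_width: 0.0683
gripper_force: 0.0
```

```bash
python3 - <<'E'
from h import *
d=img("wrist"); p=observe()["position"]; print(p)
print([(np.round(x["point"],3),round(x["score"],2)) for x in spotter.mark_of("F1","wrist")[:6]])
for z in(0,.02,.04): print(proj(d,p+[0,0,z]))
show(cv2.resize(d["pixels"][150:350,180:460],None,fx=2.5,fy=2.5,interpolation=cv2.INTER_CUBIC),"pics/w6.png")
E
```

```text
[ 0.59985672 -0.19644945  0.01639765]
[(array([ 0.602, -0.198,  0.025]), 0.76), (array([ 0.617, -0.315,  0.004]), 0.7), (array([ 0.629, -0.006,  0.022]), 0.66)]
[[320.47189583 224.15933586]]
[[320.53691642 236.05508149]]
[[320.61767539 250.86013789]]
```

View pics/w6.png

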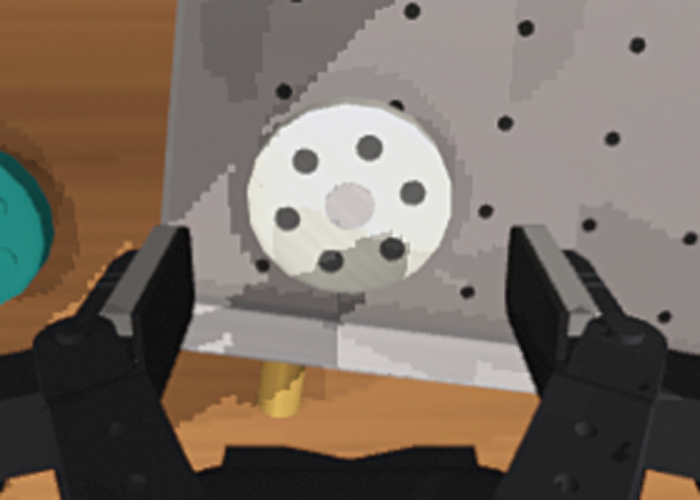

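The medallion at wrist pixel (320,229) is centred between the pads, and the tips at row ~240 still stand well above it. I'll descend by feel.

Emit:
move_arm(
  series="0 0 0.5 0 0.6; 0 0 1 0 0.6; 0 0 1.5 0 0.6; 0 0 1.5 0 0.6",
)

```text
time_s: 17.42
position: [0.5993, -0.1961, 0.0]
tool_rot: [[-1.0, -0.0, -0.001], [-0.0, 1.0, 0.001], [0.001, 0.001, -1.0]]
ft_force: [-0.4, -0.2, 0.3]
grip_width: 0.0679
gripper_force: 0.0
```

Emit:
move_arm(
  series="0 0 0.3 0 0.6; 0 0 0.6 0 0.6; 0 0 0.8 0 0.6; 0 0 0.8 0 0.6",
)

```text
time_s: 17.92
position: [0.5995, -0.1962, -0.0076]
tool_rot: [[-1.0, -0.0, -0.0], [-0.0, 1.0, 0.0], [0.0, 0.0, -1.0]]
ft_force: [-0.3, 0.3, -0.1]
grip_width: 0.0684
gripper_force: 0.0
```

Emit:
move_arm(
  series="0 0 0.2 0 0.6; 0 0 0.4 0 0.6; 0 0 0.4 0 0.6",
)

```text
time_s: 18.3
position: [0.5994, -0.1962, -0.0116]
tool_rot: [[-1.0, -0.0, -0.0], [-0.0, 1.0, 0.0], [0.0, 0.0, -1.0]]
ft_force: [0.1, -0.0, 0.1]
grip_width: 0.0683
gripper_force: 0.0
```

```bash
python3 - <<'E'
from h import *
d=img("wrist"); s=img("side");p=observe()["position"]; print(p)
u=proj(s,p)[0];print(u); x,y=int(u[0]),int(u[1])
A=cv2.resize(d["pixels"][150:350,180:460],None,fx=1.6,fy=1.6,interpolation=cv2.INTER_CUBIC)
B=cv2.resize(s["pixels"][y-60:y+30,x-40:x+40],(284,320),interpolation=cv2.INTER_CUBIC)
show(np.hstack([A,B]),"pics/w7.png")
E
```

```text
[ 0.5995474  -0.19623927 -0.01140584]
[389.94539524 267.11598633]
```

View pics/w7.png

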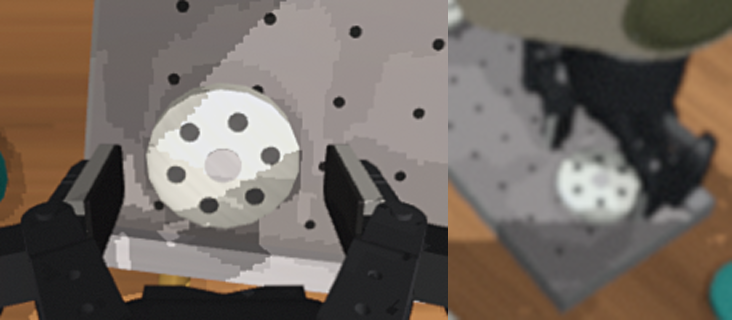

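Emit:
move_arm(
  series="0 0 0.3 0 0.6; 0 0 0.6 0 0.6; 0 0 0.8 0 0.6; 0 0 0.8 0 0.6",
)

```text
time_s: 18.9
position: [0.5994, -0.1962, -0.0196]
tool_rot: [[-1.0, -0.0, -0.0], [-0.0, 1.0, 0.0], [0.0, 0.0, -1.0]]
ft_force: [-0.8, -0.4, 0.1]
grip_width: 0.0683
gripper_force: 0.0
```

Emit:
move_arm(
  series="0 0 0.2 0 0.6; 0 0 0.4 0 0.6; 0 0 0.4 0 0.6",
)

```text
time_s: 19.27
position: [0.5994, -0.1962, -0.0236]
tool_rot: [[-1.0, -0.0, -0.0], [-0.0, 1.0, 0.0], [0.0, 0.0, -1.0]]
ft_force: [-0.1, 0.2, -0.5]
grip_width: 0.0682
gripper_force: 0.0
```

Emit:
move_arm(
  series="0 0 0 0 0.1; 0 0 0 0 0.1; 0 0 0 0 0.1; 0 0 0 0 0.1",
  force=30,
)

```text
time_s: 19.77
position: [0.5998, -0.1964, -0.0231]
tool_rot: [[-1.0, -0.0, 0.001], [-0.0, 1.0, -0.0], [-0.001, -0.0, -1.0]]
ft_force: [0.2, 0.2, 3.3]
grip_width: 0.0529
gripper_force: 34.2
```

```bash
python3 - <<'E'
from h import *
d=img("wrist"); m=d["pixels"]
show(cv2.resize(m[150:350,180:460],None,fx=2,fy=2,interpolation=cv2.INTER_CUBIC),"pics/w8.png")
print(observe()["ft_force"])
E
```

```text
[-0.34186138 -0.13850873  3.75006278]
```

Emit:
move_arm(
  series="0 0 0 0 -0.2; 0 0 0 0 -0.2; 0 0 -3 0 -0.2; 0 0 -7 0 -0.2; 0 0 -12 0 -0.2; 1 5 -13 0 -0.2; 2 11 -13 0 -0.2; 3.5 17 -13 0 -0.2",
  force=80,
)

```text
time_s: 20.82
position: [0.5638, -0.0246, 0.1062]
tool_rot: [[-1.0, 0.001, -0.001], [0.001, 1.0, 0.0], [0.001, 0.0, -1.0]]
ft_force: [1.0, 0.4, -1.1]
grip_width: 0.0506
gripper_force: 83.3
```

Emit:
move_arm(
  series="1 5 0 0 -0.2; 2 10 0 0 -0.2; 3.5 16 0 0 -0.2; 5 22 0 0 -0.2; 6.5 28 0 0 -0.2; 8 34 0 -3 -0.2; 9 39 0 -6 -0.2; 9.5 42 0 -10 -0.2",
)

```text
time_s: 21.82
position: [0.4681, 0.3959, 0.1059]
tool_rot: [[-0.984, -0.178, -0.001], [-0.178, 0.984, -0.0], [0.001, -0.0, -1.0]]
ft_force: [1.0, 0.1, -1.3]
grip_width: 0.0513
gripper_force: 83.3
```

```bash
python3 -c "
from h import *
go(.469,.406,.10,99.7); go(.469,.406,-.033,99.7);s=observe();print(s['position'],s['grip_width'])"
```

```text
shift [-0.27  0.98  0.59] turn 0.5 rows>= 1 q6 -71.1
shift [-0.29  0.98 13.89] turn 0.5 rows>= 3 q6 -71.1
[0.46809411 0.39590278 0.10591446] 0.05131605709616968
```

Emit:
move_arm(
  series="-0.3 1 4 0 -0.2; -0.3 1 8 0 -0.2; -0.3 1 11 0 -0.2; -0.3 1 13 0 -0.2; -0.3 1 13.6 0 -0.2; -0.3 1 13.6 0 -0.2",
)

```text
time_s: 22.58
position: [0.4707, 0.4041, -0.0294]
tool_rot: [[-0.985, -0.174, -0.0], [-0.174, 0.985, -0.0], [0.0, -0.0, -1.0]]
ft_force: [-0.1, 0.3, -1.2]
grip_width: 0.0506
gripper_force: 83.3
```

```bash
python3 - <<'E'
from h import *
d=img("wrist"); s=observe(); print(s["position"],s["ft_force"],s["grip_width"])
print([(np.round(x["point"],3),round(x["score"],2)) for x in spotter.mark_of("F1","wrist")[:6]])
u=d["pixels"]
show(np.hstack([cv2.resize(cv2.imread("pics/w8.png"),(400,286)),cv2.resize(u[150:350,180:460],(400,286))]),"pics/w9.png")
E
```

```text
[ 0.47097802  0.40427242 -0.02880259] [-0.09743839 -0.40223668 -0.31107446] 0.05077700664312631
[(array([0.471, 0.402, 0.016]), 0.69)]
```

View pics/w9.png

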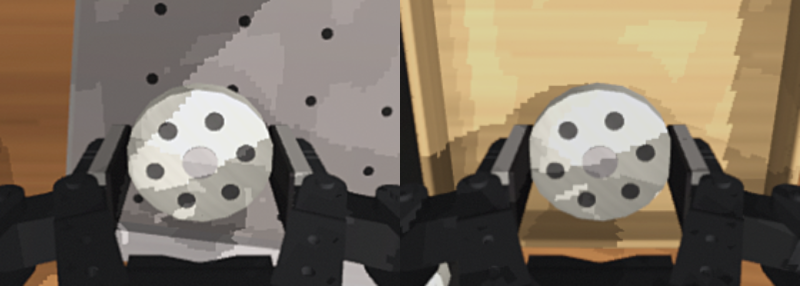

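The left half shows the disc on the bed and the right half shows it in the grip over the tray floor, held firmly at the same place in the pads, (600,160). I'll lower and release.

Emit:
move_arm(
  series="0 0 0.4 0 -0.2; 0 0 0.75 0 -0.2; 0 0 0.75 0 -0.2; 0 0 0.7 0 0.5; 0 0 0.7 0 0.5; 0 0 -3 0 0.5; 0 0 -9 0 0.5; 0 0 -13 0 0.5",
)

```text
time_s: 23.68
position: [0.4711, 0.4044, 0.1033]
tool_rot: [[-0.985, -0.174, 0.002], [-0.174, 0.985, 0.001], [-0.002, 0.001, -1.0]]
ft_force: [0.4, 0.5, 0.6]
grip_width: 0.0638
gripper_force: 0.0
```

```bash
python3 - <<'E'
from h import *
for c in ("wrist","side","top"):
    d=img(c); print(c,[(np.round(x["point"],3),round(x["score"],2)) for x in spotter.mark_of("F1",c)[:6]])
go(.630,-.006,.10,90); go(.630,-.006,-.0235,90)
E
```

```text
wrist [(array([0.472, 0.403, 0.006]), 0.56), (array([0.474, 0.081, 0.005]), 0.27)]
side [(array([ 0.63 , -0.005,  0.018]), 0.8), (array([ 0.763, -0.28 ,  0.003]), 0.77), (array([ 0.621, -0.314,  0.007]), 0.73), (array([0.467, 0.402, 0.012]), 0.72), (array([ 0.676,  0.268, -0.   ]), 0.54)]
top [(array([ 0.765, -0.282,  0.006]), 0.77), (array([0.768, 0.115, 0.001]), 0.71), (array([0.472, 0.404, 0.006]), 0.61), (array([ 0.632, -0.006,  0.022]), 0.46)]
shift [ -8.63 -43.13  -0.06] turn 10.0 rows>= 8 q6 -70.3
shift [ -8.66 -43.12  12.29] turn 10.0 rows>= 8 q6 -70.3
```

Emit:
move_arm(
  series="-1 -5 0 0 0.6; -2 -11 0 4 0.6; -3.3 -17 0 8 0.6; -4.6 -23 0 10 0.6; -5.9 -29 0 10 0.6; -7.2 -35 0 10 0.6; -8.2 -40 0 10 0.6; -8.6 -43.1 0 10 0.6",
)

```text
time_s: 24.98
position: [0.6303, -0.0079, 0.0988]
tool_rot: [[-1.0, 0.002, -0.003], [0.002, 1.0, 0.0], [0.003, 0.0, -1.0]]
ft_force: [-0.3, 0.0, 1.0]
grip_width: 0.0678
gripper_force: 0.0
```

```bash
python3 - <<'E'
from h import *
img("wrist"); print([(np.round(x["point"],3),round(x["score"],2)) for x in spotter.mark_of("F1","wrist")[:6]])
go(.630,-.006,-.0235,90)
E
```

```text
[(array([ 0.767, -0.282,  0.006]), 0.66), (array([ 0.631, -0.004,  0.024]), 0.65), (array([ 0.615, -0.312,  0.006]), 0.62)]
shift [1.000e-02 2.500e-01 1.222e+01] turn -0.2 rows>= 2 q6 -101.3
```

Emit:
move_arm(
  series="0 0.2 4 0 0.6; 0 0.2 8 0 0.6; 0 0.2 11 0 0.6; 0 0.2 12.2 0 0.6; 0 0.2 12.2 0 0.6; 0 0.2 12.2 0 0; 0 0.2 12.2 0 -0.2; 0 0.2 12.2 0 -0.2",
)

```text
time_s: 26.08
position: [0.6313, -0.0034, -0.0193]
tool_rot: [[-1.0, -0.0, 0.003], [-0.0, 1.0, -0.001], [-0.003, -0.001, -1.0]]
ft_force: [-0.7, 0.8, 5.3]
grip_width: 0.0507
gripper_force: 82.7
```

Emit:
move_arm(
  series="0 0 0 0 -0.2; 0 0 -5 0 -0.2; 0.5 1 -10 0 -0.2; 3 6 -12 0 -0.2; 5.5 12 -12 0 -0.2; 8 17 -12 -3 -0.2; 10.5 22 -12 -6 -0.2; 13 27 -12 -10 -0.2",
)

```text
time_s: 27.08
position: [0.4995, 0.2682, 0.0998]
tool_rot: [[-0.984, -0.176, 0.002], [-0.176, 0.984, 0.001], [-0.002, 0.0, -1.0]]
ft_force: [-0.8, -0.3, -0.5]
grip_width: 0.05
gripper_force: 83.3
```

```bash
python3 -c "
from h import *
go(.409,.393,.10,99.7); go(.409,.393,-.0365,99.7)"
```

```text
shift [ 6.71 13.87 -0.03] turn 0.4 rows>= 3 q6 -83.8
shift [ 6.74 13.87 13.62] turn 0.4 rows>= 4 q6 -83.8
```

Emit:
move_arm(
  series="2.5 5 0 0 -0.2; 5 10 0 0 -0.2; 6.7 13.9 2 0 -0.2; 6.7 13.9 7 0 -0.2; 6.7 13.9 11 0 -0.2; 6.7 13.9 13.2 0 -0.2; 6.7 13.9 13.2 0 -0.2; 6.7 13.9 13.2 0 -0.2",
)

```text
time_s: 28.08
position: [0.4108, 0.3923, -0.032]
tool_rot: [[-0.985, -0.174, 0.002], [-0.174, 0.985, 0.001], [-0.002, 0.001, -1.0]]
ft_force: [-0.0, -0.1, -1.0]
grip_width: 0.0502
gripper_force: 102.8
```

Emit:
move_arm(
  series="0 0 0.1 0 -0.2; 0 0 0.1 0 0.5; 0 0 0.1 0 0.5; 0 0 -4 0 0.5; 0 0 -9 0 0.5; 0 0 -13 0 0",
)

```text
time_s: 28.82
position: [0.4103, 0.3919, 0.0987]
tool_rot: [[-0.985, -0.174, 0.001], [-0.174, 0.985, 0.001], [-0.001, 0.001, -1.0]]
ft_force: [-0.2, 0.4, 0.1]
grip_width: 0.0472
gripper_force: 0.0
```

```bash
python3 - <<'E'
from h import *
for c in ("wrist","side","top"):
    d=img(c); print(c,[(np.round(x["point"],3),round(x["score"],2)) for x in spotter.mark_of("F1",c)[:6]],[(np.round(x["point"],3),round(x["score"],2)) for x in spotter.mark_of("bar",c)[:2]])
    for r in spotter.cut_out("bar",c)[:1]:
      m=r["pixels"].astype(np.uint8); cn=max(cv2.findContours(m,0,1)[0],key=cv2.contourArea)
      P=onplane(d,cn[:,0].astype(float),.024)[:,:2]
      q=cv2.minAreaRect((P*1e3).astype(np.float32)); print("bar",c,round(r["score"],2),np.round(q[0],1),np.round(q[1],1),round(q[2],1))
go(.35,.10,.12,91.4)
go(.449,-.139,.12,91.4)
E
```

```text
wrist [(array([0.471, 0.402, 0.009]), 0.78), (array([0.41 , 0.394, 0.01 ]), 0.71), (array([0.651, 0.14 , 0.01 ]), 0.61)] []
side [(array([ 0.766, -0.277,  0.006]), 0.91), (array([0.411, 0.389, 0.006]), 0.72), (array([ 0.619, -0.313,  0.008]), 0.69), (array([0.47 , 0.403, 0.011]), 0.45)] [(array([ 0.451, -0.139, -0.001]), 0.64)]
bar side 0.55 [ 446.  -139.7] [ 31.  261.4] 1.4
top [(array([ 0.616, -0.318,  0.009]), 0.73), (array([ 0.766, -0.283,  0.005]), 0.7), (array([0.469, 0.404, 0.008]), 0.49), (array([0.408, 0.397, 0.009]), 0.45)] [(array([ 0.449, -0.14 , -0.003]), 0.79), (array([0.55 , 0.129, 0.008]), 0.57)]
bar top 0.6 [ 447.8 -137.1] [ 23.8 258.9] 0.9
shift [ 10.98 -27.69  -2.37] turn 8.6 rows>= 5 q6 -68.3
shift [  5.38 -52.94  -2.37] turn 8.6 rows>= 9 q6 -68.3
```

Emit:
move_arm(
  series="1 -5 -1 8 0; 2 -10 -2 18 0; 3 -16 -2.4 28 0; 4 -22 -2.4 38 0; 4.5 -28 -2.4 48 0; 5 -34 -2.4 58 0; 5.2 -40 -2.4 68 0; 5.4 -46 -2.4 78 0",
)

```text
time_s: 30.42
position: [0.4369, -0.0726, 0.1207]
tool_rot: [[-0.369, 0.929, 0.0], [0.929, 0.369, -0.0], [-0.0, 0.0, -1.0]]
ft_force: [0.6, 0.6, -0.3]
grip_width: 0.0428
gripper_force: 0.0
```

```bash
python3 - <<'E'
from h import *
go(.449,-.139,.09,1.3)
E
```

```text
shift [-6.62 -1.32  3.07] turn 20.4 rows>= 2 q6 -46.5
```

Emit:
move_arm(
  series="-3.3 -0.7 2 10 0; -6.6 -1.3 4 20.4 0; -6.6 -1.3 6 20.4 0; -6.6 -1.3 6 20.4 0",
)

```text
time_s: 30.92
position: [0.4488, -0.1364, 0.0596]
tool_rot: [[-0.028, 1.0, -0.003], [1.0, 0.028, 0.002], [0.002, -0.003, -1.0]]
ft_force: [0.3, -0.2, -0.4]
grip_width: 0.0429
gripper_force: 0.0
```

```bash
python3 - <<'E'
from h import *
d=img("wrist"); print([(np.round(x["point"],3),round(x["score"],2)) for x in spotter.mark_of("bar","wrist")[:2]])
for r in spotter.cut_out("bar","wrist")[:1]:
      m=r["pixels"].astype(np.uint8); cn=max(cv2.findContours(m,0,1)[0],key=cv2.contourArea)
      P=onplane(d,cn[:,0].astype(float),.024)[:,:2]
      q=cv2.minAreaRect((P*1e3).astype(np.float32)); print("bar",round(r["score"],2),np.round(q[0],1),np.round(q[1],1),round(q[2],1))
go(.449,-.139,-.021,1.3)
E
```

```text
[(array([ 0.447, -0.141,  0.001]), 0.58)]
bar 0.59 [ 448.7 -135.3] [ 20.5 252.6] 1.7
shift [-0.24 -0.11  8.24] turn 0.3 rows>= 2 q6 -33.0
```

Emit:
move_arm(
  series="-0.2 0 3 0 0; -0.2 0 6 0 0; -0.2 0 7.8 0 0; -0.2 0 8.1 0 0; -0.2 0 8.1 0 -0.4; -0.2 0 8.1 0 -0.7; -0.2 0 8.1 0 -0.9; -0.2 0 8.1 0 -0.9",
  force=90,
)

```text
time_s: 32.08
position: [0.4499, -0.1388, -0.0191]
tool_rot: [[-0.028, 1.0, 0.001], [1.0, 0.028, -0.001], [-0.001, 0.001, -1.0]]
ft_force: [-1.8, 0.5, 6.5]
grip_width: 0.0164
gripper_force: 88.0
```

Emit:
move_arm(
  series="0 0 0 0 -0.9; 0 0 -3 0 -0.9; 0 0 -7 0 -0.9; 0 0 -9 0 -0.9",
)

```text
time_s: 32.58
position: [0.4501, -0.1388, 0.0721]
tool_rot: [[-0.028, 1.0, 0.003], [1.0, 0.028, -0.002], [-0.002, 0.003, -1.0]]
ft_force: [0.5, 0.3, -4.6]
grip_width: 0.0161
gripper_force: 89.3
```

```bash
python3 - <<'E'
from h import *
d=img("wrist"); print([(np.round(x["point"],3),round(x["score"],2)) for x in spotter.mark_of("bar","wrist")[:2]])
print([(np.round(x["point"],3),round(x["score"],2)) for x in spotter.mark_of("bed","wrist")[:2]])
go(.639,-.1015,.07,-7.8)
E
```

```text
[(array([ 0.451, -0.14 ,  0.09 ]), 0.58)]
[(array([ 0.605, -0.101, -0.005]), 0.7), (array([ 0.448, -0.141,  0.092]), 0.42)]
shift [ 3.19 19.01  0.08] turn 9.4 rows>= 4 q6 -33.2
```

```bash
python3 - <<'E'
from h import *
go(.621,-.099,.07,-7.8);go(.621,-.099,.0,-7.8)
E
```

```text
shift [ 3.49 17.22  0.07] turn 9.4 rows>= 3 q6 -33.2
shift [ 3.5  17.21  7.07] turn 9.4 rows>= 4 q6 -33.2
```

Emit:
move_arm(
  series="0.9 4.3 0 2.5 -0.9; 1.8 8.6 0 5 -0.9; 2.6 13 0 7.5 -0.9; 3.5 17.2 0 9.4 -0.9; 3.5 17.2 2 9.4 -0.9; 3.5 17.2 5 9.4 -0.9; 3.5 17.2 6.7 9.4 -0.9; 3.5 17.2 7.0 9.4 -0.9",
)

```text
time_s: 33.72
position: [0.6196, -0.0984, -0.001]
tool_rot: [[0.136, 0.991, -0.003], [0.991, -0.136, 0.001], [0.001, -0.003, -1.0]]
ft_force: [-8.6, 2.5, 14.4]
grip_width: 0.0163
gripper_force: 92.0
```

Emit:
move_arm(
  series="0 0 0.2 0 -0.9; 0 0 0.2 0 -0.9",
)

```text
time_s: 33.98
position: [0.6196, -0.0984, -0.001]
tool_rot: [[0.135, 0.991, -0.001], [0.991, -0.135, 0.0], [0.0, -0.002, -1.0]]
ft_force: [-8.2, 2.5, 13.6]
grip_width: 0.0167
gripper_force: 91.8
```

```bash
python3 - <<'E'
from h import *
for c in("wrist","top"):
  d=img(c); print([(np.round(x["point"],3),round(x["score"],2)) for x in spotter.mark_of("bar",c)[:2]])
s=observe();print(s["position"],s["ft_force"],s["grip_width"])
# fence/bed edges in wrist: measure via bed mark
print([(np.round(x["point"],3),round(x["score"],2)) for x in spotter.mark_of("bed","top")[:2]])
E
```

```text
[(array([ 0.619, -0.1  ,  0.018]), 0.68)]
[]
[ 0.61961586 -0.09846403 -0.00101179] [-8.95556589  2.67668693 12.88085658] 0.016363675618302532
[(array([ 0.509, -0.391,  0.053]), 0.28), (array([ 0.684,  0.399, -0.004]), 0.15)]
```

Emit:
move_arm(
  series="0 0 -0.2 0 -0.9; 0 -0.5 -0.2 0 -0.9; 0 -1 -0.2 0 -0.9; 0 -1 0 0 -0.9; 0 -1 0 0 -0.9",
)

```text
time_s: 34.85
position: [0.6097, -0.0974, -0.001]
tool_rot: [[0.135, 0.991, -0.001], [0.991, -0.135, -0.0], [-0.0, -0.001, -1.0]]
ft_force: [-7.2, 0.7, 12.0]
grip_width: 0.0162
gripper_force: 91.7
```

Emit:
move_arm(
  series="0 0 0 0 -0.45; 0 0 0 0 -0.45; 0 0 -0.6 0 -0.45; 0 0 -1.1 0 -0.45; 0 0 -1.1 0 -0.8; 0 0 -1.1 0 -0.9; 0 0 -1.1 0 -0.9",
)

```text
time_s: 35.72
position: [0.6105, -0.0975, 0.0084]
tool_rot: [[0.136, 0.991, -0.0], [0.991, -0.136, 0.0], [0.0, -0.0, -1.0]]
ft_force: [-0.1, -0.4, 0.4]
grip_width: 0.004
gripper_force: 0.0
```

The fingers closed above the bar, so the first grip was already on its upper half, which is what I want. I'll regrip at the earlier height.

Emit:
move_arm(
  series="0 0 -1.5 0 -0.3; 0 0 -1.5 0 0; 0 0 -1.5 0 0; 0 0 -0.5 0 0; 0 0 0.9 0 0; 0 0 0.9 0 -0.5; 0 0 0.9 0 -0.9; 0 0 0.9 0 -0.9",
)

```text
time_s: 36.72
position: [0.6106, -0.0974, -0.0005]
tool_rot: [[0.136, 0.991, -0.0], [0.991, -0.136, 0.0], [0.0, -0.0, -1.0]]
ft_force: [-0.7, -0.1, -4.2]
grip_width: 0.0164
gripper_force: 88.2
```

```bash
python3 - <<'E'
from h import *
s=observe();print(s["position"],s["ft_force"],s["grip_width"])
d=img("wrist"); print([(np.round(x["point"],3),round(x["score"],2)) for x in spotter.mark_of("bar","wrist")[:2]])
for n,z in(("bar",.042),("bed",.018)):
  for r in spotter.cut_out(n,"wrist")[:2]:
    m=r["pixels"].astype(np.uint8); cn=max(cv2.findContours(m,0,1)[0],key=cv2.contourArea)
    P=onplane(d,cn[:,0].astype(float),z)[:,:2]
    q=cv2.minAreaRect((P*1e3).astype(np.float32)); print(n,round(r["score"],2),np.round(q[0],1),np.round(q[1],1),round(q[2],1))
t=img("top")["pixels"]
show(np.vstack([cv2.resize(d["pixels"],(640,400)),cv2.resize(t[170:290,280:480],(332,199))[:, :].repeat(1,0) if 0 else cv2.copyMakeBorder(cv2.resize(t[170:290,280:480],(332,199)),0,0,0,308,0)]),"pics/w10.png")
E
```

```text
[ 6.10572209e-01 -9.74363941e-02 -5.46814842e-04] [-0.69382626 -0.1033586  -4.23078991] 0.016388366028175574
[]
bar 0.82 [615.4 -64.5] [176.2  20.9] 82.1
bed 0.63 [578.5 -44.3] [164.2  56. ] 81.5
```

View pics/w10.png

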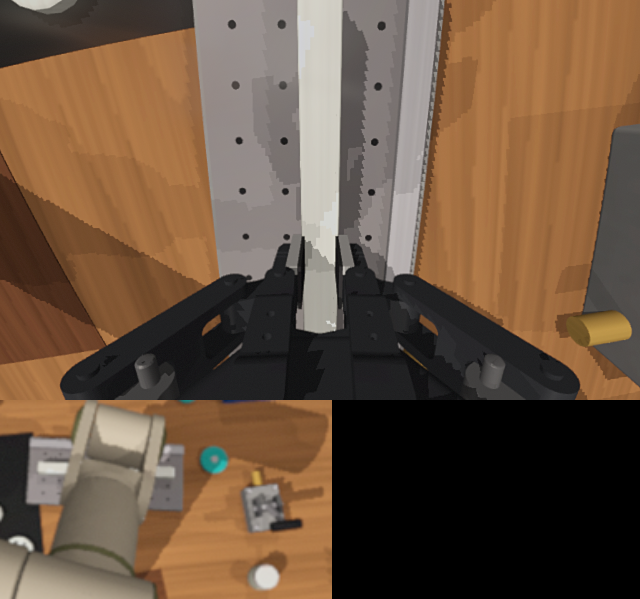

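The wrist view shows the bar in the grip, parallel to the fence. The fence face runs from about (414,0) to (386,270) and the bar's far edge is at about column 340. The top view shows the lever towards the robot.

```bash
python3 - <<'E'
from h import *
d=img("wrist")
g=cv2.cvtColor(d["pixels"],cv2.COLOR_BGR2GRAY).astype(int)
for r in(15,110,215): print(r,g[r,330:450:3].tolist())
P=onplane(d,[(414,0),(386,270),(193,2),(218,270)],.018);P[:2]=onplane(d,[(414,0),(386,270)],.024);print(P.round(4))
for a,b in((0,1),(2,3)):
    v=P[a]-P[b]; print(np.degrees(np.arctan2(v[1],v[0])))
n=np.array([.9907,-.136]); print("along n:",[(p[:2]@n).round(4) for p in P], "tcp",observe()["position"][:2]@n)
print("bed ref centre",np.array([.608,-.0975])@n)
E
```

```text
15 [204, 205, 204, 206, 132, 89, 112, 129, 128, 128, 129, 129, 129, 128, 128, 128, 128, 127, 126, 126, 126, 119, 116, 116, 117, 99, 162, 167, 164, 163, 162, 163, 167, 161, 163, 162, 87, 117, 70, 72]
110 [204, 205, 205, 194, 79, 83, 83, 83, 83, 83, 83, 118, 127, 127, 126, 127, 127, 127, 126, 126, 115, 116, 117, 98, 168, 167, 164, 164, 164, 167, 162, 164, 167, 90, 104, 72, 74, 98, 114, 113]
215 [212, 212, 215, 91, 79, 79, 80, 81, 80, 80, 118, 123, 141, 141, 140, 140, 140, 130, 130, 130, 100, 184, 183, 179, 179, 180, 180, 178, 181, 125, 132, 80, 103, 111, 111, 111, 115, 125, 128, 128]
[[ 0.6746  0.0233  0.024 ]
 [ 0.65   -0.1254  0.024 ]
 [ 0.5634  0.0401  0.018 ]
 [ 0.54   -0.1143  0.018 ]]
80.61677742535703
81.37086084766915
along n: [np.float64(0.6651), np.float64(0.661), np.float64(0.5527), np.float64(0.5505)] tcp 0.6181869588002663
bed ref centre 0.6156056000000001
```

Emit:
move_arm(
  series="0 0 -0.3 0 -0.9; 0 1 -0.3 0.3 -0.9; 0 2 -0.3 0.6 -0.9; 0 2.9 -0.3 0.6 -0.9; 0 2.9 -0.3 0.6 -0.9; 0 2.9 0 0.6 -0.9; 0 2.9 0 0.6 -0.9",
)

```text
time_s: 37.9
position: [0.6389, -0.1013, -0.0008]
tool_rot: [[0.146, 0.989, -0.001], [0.989, -0.146, 0.0], [0.0, -0.001, -1.0]]
ft_force: [-0.0, 0.1, -3.4]
grip_width: 0.0166
gripper_force: 88.3
```

Emit:
move_arm(
  series="0 0.2 0 0 -0.9; 0 0.4 0 0 -0.9; 0 0.6 0 0 -0.9; 0 0.7 0 0 -0.9; 0 0.7 0 0 -0.9",
)

```text
time_s: 38.52
position: [0.6434, -0.102, -0.0003]
tool_rot: [[0.146, 0.989, -0.007], [0.989, -0.146, 0.001], [0.0, -0.007, -1.0]]
ft_force: [-13.2, 1.3, 6.2]
grip_width: 0.0165
gripper_force: 89.6
```

Emit:
move_arm(
  series="0 -0.2 0 0 -0.9; 0 -0.3 0 0 -0.3; 0 -0.3 0 0 -0.1; 0 -0.3 -3 0 -0.1; 0 -3 -6 -10 -0.5; 2 -5 -6 -20 -1; 4 -6 -6 -30 -1; 6 -6 -6 -40 -1",
)

```text
time_s: 39.52
position: [0.5957, -0.0337, 0.0603]
tool_rot: [[-0.529, 0.849, 0.001], [0.849, 0.529, -0.0], [-0.001, 0.001, -1.0]]
ft_force: [-0.1, -0.1, 0.3]
grip_width: 0.0004
gripper_force: 0.0
```

Emit:
move_arm(
  series="0 0 0 -10 -1; 0 0 0 -20 -1; 0 0 0 -30 -1; 0 0 0 -40 -1; 0 0 0 -50 -1; 0 0 0 -50 -1",
)

```text
time_s: 40.28
position: [0.5961, -0.0344, 0.0599]
tool_rot: [[-0.989, 0.148, 0.001], [0.148, 0.989, -0.0], [-0.001, -0.0, -1.0]]
ft_force: [-0.2, 0.3, -0.1]
grip_width: -0.0001
gripper_force: 0.0
```

```bash
cat >> h.py <<'E'
N=np.array([.9893,-.146]); T=np.array([.146,.9893])
# bed frame: fence near face at N coordinate FN, centre at T coordinate TC
FN=.6613*0+ (np.array([.6434,-.102])@N)+.010; TC=np.array([.608,-.0975])@T
def bedpt(bx,by): return N*(FN-.045+bx)+T*(TC+by)
E
python3 - <<'E'
from h import *
d=img("wrist");t=img("top"); print([(np.round(x["point"],3),round(x["score"],2)) for c in("wrist","top") for x in spotter.mark_of("bar",c)[:2]])
for c,d in(("wrist",d),("top",t)):
  for r in spotter.cut_out("bar",c)[:1]:
    m=r["pixels"].astype(np.uint8); cn=max(cv2.findContours(m,0,1)[0],key=cv2.contourArea)
    P=onplane(d,cn[:,0].astype(float),.042)[:,:2]
    q=cv2.minAreaRect((P*1e3).astype(np.float32)); print(round(r["score"],2),np.round(q[0],1),np.round(q[1],1),round(q[2],1))
print("expected bar centre",bedpt(.035,0),observe()["position"])
for b in(.08,-.08): print(b);x=bedpt(0,b);go(x[0],x[1],-.003,81.6)
E
```

```text
[(array([ 0.643, -0.101,  0.019]), 0.64), (array([ 0.467, -0.392,  0.124]), 0.31)]
0.74 [ 629.8 -147.2] [165.1  32.9] 82.1
0.69 [ 628.7 -183.5] [89.8 22.8] 84.5
expected bar centre [ 0.643315   -0.10271199] [ 0.59574915 -0.03433712  0.05963139]
0.08
shift [-2.2   1.93  6.26] turn -0.1 rows>= 2 q6 -96.2
-0.08
shift [ -2.22 -14.07   6.26] turn -0.1 rows>= 3 q6 -96.2
```

Emit:
move_arm(
  series="-2.2 1.9 0 0 -1; -2.2 1.9 4 0 -1; -2.2 1.9 6.2 0 -1; -2.2 1.9 6.2 0 -1; -3 1.9 6.2 0 -1; -3.5 1.9 6.2 0 -1; -3.8 1.9 6.2 0 -1; -3.9 1.9 6.2 0 -1",
)

```text
time_s: 41.58
position: [0.6347, -0.0209, -0.0012]
tool_rot: [[-0.989, 0.146, -0.006], [0.146, 0.989, 0.0], [0.006, -0.001, -1.0]]
ft_force: [-16.7, 0.6, 14.5]
grip_width: -0.0001
gripper_force: 8.8
```

Emit:
move_arm(
  series="-0.2 0 0 0 -1; -0.3 0 0 0 -1; -0.3 0 0 0 -1",
)

```text
time_s: 41.95
position: [0.6351, -0.0209, -0.0008]
tool_rot: [[-0.989, 0.145, -0.011], [0.145, 0.989, 0.001], [0.011, -0.001, -1.0]]
ft_force: [-27.6, 2.0, 22.5]
grip_width: -0.0003
gripper_force: 14.0
```

Emit:
move_arm(
  series="1.7 0 0 0 -1; 1.7 -5 -4 0 -1; 1.7 -11 -4 0 -1; 1.7 -16 -1 0 -1; 1.7 -16 0 0 -1; 0.8 -16 0 0 -1; 0.2 -16 0 0 -1; -0.1 -16 0 0 -1",
)

```text
time_s: 42.95
position: [0.6141, -0.1788, 0.0005]
tool_rot: [[-0.99, 0.143, -0.01], [0.143, 0.99, -0.0], [0.01, -0.002, -1.0]]
ft_force: [-34.0, 1.3, 35.9]
grip_width: 0.0001
gripper_force: 19.9
```

Emit:
move_arm(
  series="-0.2 0 0 0 -1; -0.3 0 0 0 -1; -0.3 0 0 0 -1",
)

```text
time_s: 43.32
position: [0.6202, -0.1799, 0.0042]
tool_rot: [[-0.99, 0.144, 0.0], [0.144, 0.99, -0.003], [-0.001, -0.003, -1.0]]
ft_force: [-24.0, 2.5, 43.0]
grip_width: 0.0
gripper_force: 20.5
```

Emit:
move_arm(
  series="0 0 -2 0 -1; 0 0 -6 0 -1; 4 0 -8 0 -1; 7 3 -8 0 -1; 7 8 -8 0 -1",
)

```text
time_s: 43.95
position: [0.5628, -0.0898, 0.0794]
tool_rot: [[-0.989, 0.147, 0.002], [0.147, 0.989, -0.001], [-0.002, -0.0, -1.0]]
ft_force: [0.4, -0.4, -0.8]
grip_width: -0.0002
gripper_force: 0.0
```

```bash
python3 - <<'E'
from h import *
d=img("wrist"); print([(np.round(x["point"],3),round(x["score"],2)) for x in spotter.mark_of("bar","wrist")[:2]])
g=cv2.cvtColor(d["pixels"],cv2.COLOR_BGR2GRAY).astype(int)
p=observe()["position"];print(p)
# bar & fence profile along N at several T
for by in(-.1,-.06,-.02,.02,.06,.1):
    b=np.array([bedpt(x,by) for x in np.arange(.015,.065,.002)])
    u=proj(d,np.c_[b,np.full(len(b),.042)])
    ok=[(0<=a<640 and 0<=c<400) for a,c in u]
    print(by,[int(g[int(c),int(a)]) if o else -1 for (a,c),o in zip(u,ok)])
show(d["pixels"],"pics/w11.png")
E
```

```text
[]
[ 0.56397249 -0.08616692  0.07921488]
-0.1 [178, 180, 179, 108, 194, 195, 197, 199, 198, 195, 196, 189, 27, 25, 30, 44, 43, 40, 39, 33, 28, 29, 29, 29, 28]
-0.06 [125, 107, 41, 43, 42, 46, 66, 55, 42, 43, 43, 45, 58, 58, 31, 35, 34, 43, 50, 44, 44, 44, 44, 42, 42]
-0.02 [43, 54, 50, 43, 43, 43, 42, 42, 42, 40, 42, 42, 34, 33, 43, 43, 42, 42, 43, 42, 43, 42, 42, 44, 44]
0.02 [43, 56, 58, 42, 42, 41, 41, 41, 40, 40, 27, 26, 27, 31, 41, 43, 43, 42, 43, 44, 43, 42, 43, 43, 43]
0.06 [180, 147, 36, 42, 41, 40, 41, 41, 41, 40, 40, 35, 31, 32, 32, 32, 38, 58, 57, 42, 44, 43, 43, 42, 43]
0.1 [177, 179, 178, 177, 245, 243, 242, 243, 243, 243, 247, 173, 35, 40, 40, 43, 40, 43, 42, 42, 42, 41, 42, 42, 35]
```

View pics/w11.png

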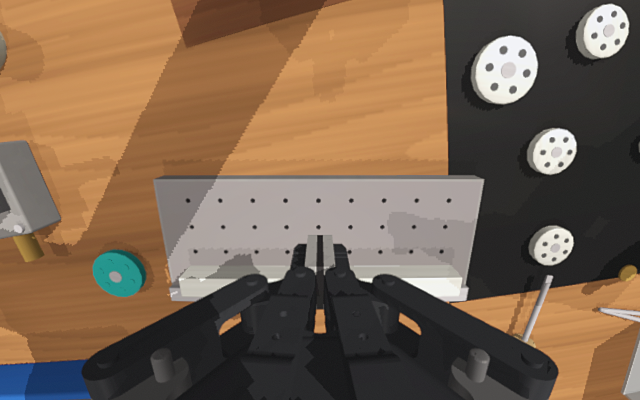

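The bar lies on the bed along the fence, centred, with its ends at columns 180 and 463 against the bed's 172 and 467. I'll repeat the push with lower tips.

```bash
python3 - <<'E'
from h import *
x=bedpt(-.005,-.09);go(x[0],x[1],-.016,81.6)
x=bedpt(.015,-.09);go(x[0],x[1],-.016,81.6)
E
```

```text
shift [-4.02 -9.51  9.52] turn 0.3 rows>= 3 q6 -102.6
shift [-6.02 -9.52  9.53] turn 0.3 rows>= 3 q6 -102.6
```

Emit:
move_arm(
  series="-2 -5 1 0 -1; -4 -9.5 4 0 -1; -4 -9.5 8 0 -1; -4 -9.5 9.5 0 -1; -4 -9.5 9.5 0 -1; -5 -9.5 9.5 0 -1; -5.7 -9.5 9.5 0 -1; -5.9 -9.5 9.5 0 -1",
)

```text
time_s: 45.05
position: [0.6078, -0.1935, -0.0168]
tool_rot: [[-0.989, 0.145, -0.0], [0.145, 0.989, -0.0], [0.0, -0.0, -1.0]]
ft_force: [-7.5, 0.8, 5.0]
grip_width: -0.0002
gripper_force: 3.2
```

Emit:
move_arm(
  series="-0.2 0 0 0 -1; -0.4 0 0 0 -1; -0.4 0 0 0 -1",
)

```text
time_s: 45.42
position: [0.6077, -0.1934, -0.0169]
tool_rot: [[-0.989, 0.145, -0.009], [0.145, 0.989, 0.002], [0.009, 0.001, -1.0]]
ft_force: [-20.2, 2.8, 15.0]
grip_width: 0.0001
gripper_force: 10.2
```

Emit:
move_arm(
  series="2 0 0 0 -1; 2 5 -4 0 -1; 2 11 -4 0 -1; 2 17 -3 0 -1; 2 18 0 0 -1; 2 18 0 0 -1; 0.8 18 0 0 -1; 0 18 0 0 -1",
)

```text
time_s: 46.42
position: [0.6342, -0.0162, -0.0171]
tool_rot: [[-0.989, 0.146, -0.01], [0.146, 0.989, 0.001], [0.01, -0.0, -1.0]]
ft_force: [-36.9, 3.0, 28.2]
grip_width: 0.0002
gripper_force: 18.4
```

Emit:
move_arm(
  series="-0.2 0 0 0 -1; -0.2 0 0 0 -1",
)

```text
time_s: 46.68
position: [0.634, -0.0162, -0.017]
tool_rot: [[-0.989, 0.146, -0.013], [0.146, 0.989, 0.002], [0.013, -0.0, -1.0]]
ft_force: [-25.7, 1.6, 17.0]
grip_width: 0.0003
gripper_force: 12.9
```

```bash
cat >> h.py <<'E'
def marks(n,cs=("wrist","top","side")):
    for c in cs:
        img(c); print(n,c,[np.round(x["point"],3).tolist()+[round(x["score"],2)] for x in spotter.mark_of(n,c)[:7]])
E
python3 - <<'E'
from h import *
marks("M1");go(.553,.13,.06,81.5)
for b in(-.096,-.032,.032,.096): print(b,bedpt(.004,b).round(4))
E
```

```text
M1 wrist [[0.65, 0.14, 0.008, 0.65]]
M1 top [[0.673, 0.268, 0.003, 0.6], [0.649, 0.14, 0.005, 0.52], [0.55, 0.131, 0.009, 0.47]]
M1 side [[0.453, 0.169, 0.008, 0.7], [0.554, 0.129, 0.003, 0.61], [0.471, 0.275, 0.003, 0.53], [0.651, 0.141, 0.008, 0.46]]
shift [10.25 13.28 -7.57] turn 0.1 rows>= 3 q6 -93.7
-0.096 [ 0.5986 -0.1932]
-0.032 [ 0.608  -0.1298]
0.032 [ 0.6173 -0.0665]
0.096 [ 0.6267 -0.0032]
```

Emit:
move_arm(
  series="1.5 0 0 0 -1; 1.5 0 -5 0 -0.5; 3.5 3 -9 0 0; 6 7 -9 0 0.3; 8 11 -9 0 0.3; 10.2 13.3 -8 0 0.3; 10.2 13.3 -8 0 0.3",
)

```text
time_s: 47.85
position: [0.557, 0.131, 0.0625]
tool_rot: [[-0.99, 0.144, -0.001], [0.144, 0.99, 0.0], [0.001, -0.0, -1.0]]
ft_force: [0.1, -0.7, 0.3]
grip_width: 0.056
gripper_force: 0.0
```

```bash
python3 - <<'E'
from h import *
marks("M1",("wrist",));go(.553,.13,-.036,81.5)
E
```

```text
M1 wrist [[0.55, 0.134, 0.002, 0.95], [0.651, 0.14, 0.008, 0.86], [0.455, 0.167, 0.003, 0.73], [0.471, 0.275, 0.007, 0.66]]
shift [ 0.6  -0.02  9.91] turn 0.1 rows>= 2 q6 -80.4
```

Emit:
move_arm(
  series="0.6 0 3 0 0.3; 0.6 0 6 0 0.3; 0.6 0 9 0 0.3; 0.6 0 9.9 0 0.3; 0.6 0 9.9 0 0.3; 0.6 0 9.9 0 -0.1; 0.6 0 9.9 0 -0.4; 0.6 0 9.9 0 -0.4",
  force=60,
)

```text
time_s: 48.95
position: [0.5534, 0.1305, -0.0347]
tool_rot: [[-0.989, 0.146, 0.003], [0.146, 0.989, -0.0], [-0.003, 0.0, -1.0]]
ft_force: [-0.9, -1.2, 5.2]
grip_width: 0.0388
gripper_force: 59.9
```

Emit:
move_arm(
  series="0 0 0 0 -0.4; 0 0 -4 0 -0.4; 0 -1 -9 0 -0.4; -1.5 -6 -11 0 -0.4; -2.5 -12 -11 0 -0.4; -2.5 -18 -11 0 -0.4; -2 -24 -11 0 -0.4; -1.5 -29 -11 0 -0.4",
)

```text
time_s: 49.95
position: [0.5244, -0.1605, 0.0745]
tool_rot: [[-0.989, 0.147, 0.001], [0.147, 0.989, -0.001], [-0.002, -0.001, -1.0]]
ft_force: [0.7, -0.0, -0.3]
grip_width: 0.0388
gripper_force: 60.4
```

```bash
python3 - <<'E'
from h import *
marks("M1",("wrist",));x=bedpt(.002,-.096);go(x[0],x[1],-.016,81.5);print(observe()["grip_width"])
E
```

```text
M1 wrist [[0.65, 0.139, 0.011, 0.81], [0.521, -0.158, 0.113, 0.73], [0.764, 0.116, -0.0, 0.48]]
shift [-7.6  -1.87  9.06] turn -0.2 rows>= 2 q6 -110.9
0.03887648995111739
```

Emit:
move_arm(
  series="-3 -1.9 0 0 -0.4; -6.4 -1.9 2 0 -0.4; -6.4 -1.9 6 0 -0.4; -6.4 -1.9 8.6 0 -0.4; -6.4 -1.9 9.05 0 -0.4; -7 -1.9 9.05 0 -0.4; -7.4 -1.9 9.05 0 -0.4; -7.6 -1.9 9.05 0 -0.4",
)

```text
time_s: 51.05
position: [0.5977, -0.1881, -0.0165]
tool_rot: [[-0.989, 0.146, 0.001], [0.146, 0.989, -0.0], [-0.001, -0.0, -1.0]]
ft_force: [0.2, -0.3, -1.4]
grip_width: 0.0388
gripper_force: 60.6
```

Emit:
move_arm(
  series="-0.2 0 0 0 -0.4; -0.4 0 0 0 -0.4; -0.4 0 0 0 -0.4",
)

```text
time_s: 51.42
position: [0.6004, -0.1886, -0.0167]
tool_rot: [[-0.989, 0.146, -0.002], [0.146, 0.989, 0.0], [0.002, 0.0, -1.0]]
ft_force: [-4.8, 0.1, 4.4]
grip_width: 0.0388
gripper_force: 61.2
```

Emit:
move_arm(
  series="-0.1 0 0 0 -0.4; -0.1 0 0 0 0.1; -0.1 0 0 0 0.13; -0.1 0 -4 0 0.13; 0 2 -10 0 0.3; 4 7 -10 0 0.3; 7 13 -10 0 0.3; 9 19 -10 0 0.3",
)

```text
time_s: 52.42
position: [0.5405, 0.007, 0.0835]
tool_rot: [[-0.989, 0.147, 0.001], [0.147, 0.989, -0.0], [-0.001, 0.0, -1.0]]
ft_force: [0.6, 0.2, 0.0]
grip_width: 0.0554
gripper_force: 0.0
```

```bash
python3 - <<'E'
from h import *
marks("M1",("wrist","side"));go(.453,.170,.06,81.5)
E
```

```text
M1 wrist [[0.596, -0.186, 0.02, 0.86], [0.65, 0.14, 0.01, 0.76], [0.457, 0.171, 0.006, 0.59], [0.474, 0.276, 0.003, 0.59]]
M1 side [[0.457, 0.17, 0.008, 0.62], [0.469, 0.274, 0.004, 0.6], [0.602, -0.192, 0.023, 0.58]]
shift [11.11 14.92  2.33] turn 0.2 rows>= 4 q6 -93.6
```

Emit:
move_arm(
  series="3.7 5 0 0 0.3; 7.4 10 0 0 0.3; 10.9 15 0 0 0.3; 10.9 15 3 0 0.3; 10.9 15 7 0 0.3; 10.9 15 10.5 0 0.3; 10.9 15 11.9 0 0.3; 10.9 15 11.9 0 0.3",
)

```text
time_s: 53.62
position: [0.4557, 0.1692, -0.0361]
tool_rot: [[-0.989, 0.147, -0.001], [0.147, 0.989, -0.0], [0.001, -0.0, -1.0]]
ft_force: [0.0, -0.9, -0.1]
grip_width: 0.0556
gripper_force: 0.0
```

Emit:
move_arm(
  series="0 0 0 0 -0.1; 0 0 0 0 -0.4; 0 0 0 0 -0.4; 0 0 0 0 -0.4; 0 0 -4 0 -0.4; -1 -2 -9 0 -0.4; -4 -7 -11 0 -0.4; -6 -12 -11 0 -0.4",
)

```text
time_s: 54.62
position: [0.4991, 0.0408, 0.077]
tool_rot: [[-0.989, 0.145, 0.006], [0.145, 0.989, -0.001], [-0.006, -0.0, -1.0]]
ft_force: [0.6, -0.7, -0.2]
grip_width: 0.039
gripper_force: 60.3
```

```bash
python3 - <<'E'
from h import *
marks("M1",("wrist",));x=bedpt(.002,-.0285);go(x[0],x[1],-.0165,81.5);print(observe()["grip_width"])
E
```

```text
M1 wrist [[0.472, 0.275, 0.005, 0.93], [0.598, -0.184, 0.022, 0.92], [0.499, 0.041, 0.114, 0.68]]
shift [-13.07 -14.61   9.26] turn -0.2 rows>= 4 q6 -90.5
0.038995194772645375
```

Emit:
move_arm(
  series="-4 -5 0 0 -0.4; -8 -10 0 0 -0.4; -11.8 -14.6 0 0 -0.4; -11.8 -14.6 4 0 -0.4; -11.8 -14.6 8 0 -0.4; -11.8 -14.6 9.2 0 -0.4; -12.5 -14.6 9.2 0 -0.4; -13 -14.6 9.2 0 -0.4",
)

```text
time_s: 55.72
position: [0.6049, -0.1208, -0.0164]
tool_rot: [[-0.989, 0.145, 0.001], [0.145, 0.989, -0.0], [-0.001, -0.0, -1.0]]
ft_force: [-5.3, 0.6, 7.9]
grip_width: 0.0391
gripper_force: 61.4
```

Emit:
move_arm(
  series="-0.2 0 0 0 -0.4; -0.4 0 0 0 -0.4; -0.5 0 0 0 -0.4; -0.5 0 0 0 -0.4",
)

```text
time_s: 56.22
position: [0.6094, -0.1215, -0.0164]
tool_rot: [[-0.989, 0.146, 0.0], [0.146, 0.989, -0.0], [-0.0, -0.0, -1.0]]
ft_force: [-4.8, 0.6, 7.6]
grip_width: 0.039
gripper_force: 61.4
```

Emit:
move_arm(
  series="-0.2 0 -0.1 0 -0.4; -0.4 0 -0.1 0 -0.4; -0.4 0 -0.1 0 -0.4",
)

```text
time_s: 56.6
position: [0.6115, -0.1218, -0.0164]
tool_rot: [[-0.989, 0.146, -0.004], [0.146, 0.989, 0.001], [0.005, 0.0, -1.0]]
ft_force: [-10.5, 1.5, 9.8]
grip_width: 0.039
gripper_force: 61.4
```

Emit:
move_arm(
  series="0 0 0 0 -0.4; 0 0 0 0 0.1; 0 0 0 0 0.13; 0 0 -4 0 0.13; 0 2 -10 0 0.3; 0 8 -10 0 0.3; 0 14 -10 0 0.3; 0 20 -10 0 0.3",
)

```text
time_s: 57.6
position: [0.643, 0.0773, 0.0834]
tool_rot: [[-0.989, 0.146, 0.001], [0.146, 0.989, 0.0], [-0.001, 0.0, -1.0]]
ft_force: [0.4, 0.1, -1.2]
grip_width: 0.0554
gripper_force: 0.0
```

```bash
python3 - <<'E'
from h import *
marks("M1",("wrist","side"));marks("driver",("side","top"));go(.650,.140,-.036,81.5)
E
```

```text
M1 wrist [[0.596, -0.188, 0.022, 0.93], [0.612, -0.121, 0.024, 0.82], [0.65, 0.142, 0.008, 0.61]]
M1 side [[0.608, -0.122, 0.024, 0.71], [0.765, 0.116, -0.001, 0.66], [0.6, -0.193, 0.022, 0.63], [0.471, 0.275, 0.006, 0.59], [0.652, 0.144, 0.008, 0.57]]
driver side [[0.766, 0.115, 0.001, 0.82], [0.439, 0.404, -0.001, 0.63]]
driver top [[0.608, -0.1, -0.001, 0.24]]
shift [ 0.24  6.63 11.91] turn 0.0 rows>= 3 q6 -85.4
```

Emit:
move_arm(
  series="0.2 4 0 0 0.3; 0.2 6.8 1 0 0.3; 0.2 6.8 4 0 0.3; 0.2 6.8 8 0 0.3; 0.2 6.8 11 0 0.3; 0.2 6.8 11.9 0 0.3; 0.2 6.8 11.9 0 0.1; 0.2 6.8 11.9 0 -0.2",
)

```text
time_s: 59.0
position: [0.6515, 0.1428, -0.034]
tool_rot: [[-0.989, 0.146, 0.003], [0.146, 0.989, 0.0], [-0.003, 0.0, -1.0]]
ft_force: [-0.7, -0.1, 0.6]
grip_width: 0.0392
gripper_force: 60.2
```

Emit:
move_arm(
  series="0 0 0 0 -0.4; 0 0 0 0 -0.4; 0 0 -4 0 -0.4; 1 -1 -9 0 -0.4; 2 -6 -11 0 -0.4; 2 -12 -11 0 -0.4; 2 -16 -11 0 -0.4",
)

```text
time_s: 59.88
position: [0.6069, -0.0144, 0.0749]
tool_rot: [[-0.989, 0.147, 0.001], [0.147, 0.989, -0.0], [-0.001, -0.0, -1.0]]
ft_force: [0.7, -0.4, -0.0]
grip_width: 0.0389
gripper_force: 60.4
```

```bash
python3 - <<'E'
from h import *
marks("M1",("wrist",));x=bedpt(.002,.041);go(x[0],x[1],-.016,81.5);print(observe()["grip_width"])
E
```

```text
M1 wrist [[0.613, -0.124, 0.023, 0.97], [0.607, -0.016, 0.119, 0.92], [0.596, -0.187, 0.024, 0.87]]
shift [-1.57 -3.94  9.07] turn -0.1 rows>= 2 q6 -94.0
0.03884239947354804
```

Emit:
move_arm(
  series="-0.3 -3.9 1 0 -0.4; -0.3 -3.9 5 0 -0.4; -0.3 -3.9 8.4 0 -0.4; -0.3 -3.9 9 0 -0.4; -0.8 -3.9 9 0 -0.4; -1.3 -3.9 9 0 -0.4; -1.7 -3.9 9 0 -0.4; -1.9 -3.9 9 0 -0.4",
)

```text
time_s: 60.98
position: [0.6183, -0.053, -0.0159]
tool_rot: [[-0.989, 0.145, -0.006], [0.145, 0.989, 0.001], [0.006, 0.0, -1.0]]
ft_force: [-14.6, 1.5, 9.4]
grip_width: 0.0387
gripper_force: 61.2
```

Emit:
move_arm(
  series="-0.2 0 0 0 -0.4; -0.4 0 0 0 -0.4; -0.4 0 0 0 -0.4",
)

```text
time_s: 61.35
position: [0.6181, -0.053, -0.016]
tool_rot: [[-0.989, 0.145, -0.015], [0.145, 0.989, 0.002], [0.015, 0.0, -1.0]]
ft_force: [-25.9, 2.5, 15.5]
grip_width: 0.0387
gripper_force: 62.1
```

Emit:
move_arm(
  series="0.2 0 0 0 -0.4; 0.2 0 0 0 0.1; 0.2 0 0 0 0.13; 0.2 0 -4 0 0.13; 2 3 -9 0 0.2; 5 9 -9 0 0.2; 8 15 -9 0 0.2; 11 20 -9 0 0.2",
)

```text
time_s: 62.35
position: [0.5465, 0.1569, 0.0744]
tool_rot: [[-0.989, 0.146, 0.001], [0.146, 0.989, 0.0], [-0.001, 0.0, -1.0]]
ft_force: [1.2, 0.4, -0.2]
grip_width: 0.0512
gripper_force: 0.0
```

```bash
python3 - <<'E'
from h import *
marks("M1",("wrist","side"));go(.471,.275,-.0355,90)
E
```

```text
M1 wrist [[0.598, -0.188, 0.02, 0.93], [0.613, -0.119, 0.024, 0.7], [0.474, 0.276, 0.006, 0.69], [0.616, -0.055, 0.027, 0.69]]
M1 side [[0.621, -0.052, 0.024, 0.77], [0.603, -0.195, 0.021, 0.68], [0.474, 0.424, 0.011, 0.67], [0.609, -0.121, 0.028, 0.45], [0.472, 0.275, 0.005, 0.43]]
shift [ 9.22 10.68 10.98] turn -8.3 rows>= 3 q6 -77.7
```

Emit:
move_arm(
  series="3 3.5 0 0 0.25; 6 7 0 0 0.25; 9 10.8 0 0 0.25; 9 10.8 4 0 0.25; 9 10.8 8 0 0.25; 9 10.8 10.4 0 0.25; 9 10.8 11 0 0.25; 9 10.8 11 0 0.25",
)

```text
time_s: 63.55
position: [0.4743, 0.2745, -0.0356]
tool_rot: [[-0.989, 0.147, 0.001], [0.147, 0.989, 0.0], [-0.001, 0.0, -1.0]]
ft_force: [-0.3, 0.4, 0.2]
grip_width: 0.0534
gripper_force: 0.0
```

Emit:
move_arm(
  series="0 0 0 0 0; 0 0 0 0 -0.4; 0 0 0 0 -0.4; 0 0 0 0 -0.4; 0 0 -4 0 -0.4; -2 -4 -9 0 -0.4; -5 -9 -11 0 -0.4; -8 -14 -11 0 -0.4",
)

```text
time_s: 64.55
position: [0.5336, 0.1235, 0.0771]
tool_rot: [[-0.989, 0.145, 0.006], [0.145, 0.989, 0.0], [-0.006, 0.001, -1.0]]
ft_force: [0.5, 0.9, -1.6]
grip_width: 0.0387
gripper_force: 60.5
```

```bash
python3 - <<'E'
from h import *
marks("M1",("wrist",));marks("F1",("side","top"));x=bedpt(.002,.1065);go(x[0],x[1],-.016,81.5);print(observe()["grip_width"])
E
```

```text
M1 wrist [[0.53, 0.123, 0.115, 0.87], [0.616, -0.053, 0.027, 0.84], [0.614, -0.121, 0.024, 0.81], [0.598, -0.186, 0.018, 0.68]]
F1 side [[0.767, -0.279, 0.004, 0.89], [0.41, 0.393, 0.008, 0.77], [0.621, -0.315, 0.01, 0.75], [0.471, 0.426, 0.009, 0.69], [0.553, 0.242, 0.005, 0.67]]
F1 top [[0.472, 0.425, 0.005, 0.66], [0.767, -0.283, 0.007, 0.64], [0.62, -0.318, 0.008, 0.63], [0.413, 0.391, 0.007, 0.61]]
shift [-11.07 -10.31   9.04] turn 0.1 rows>= 3 q6 -80.8
0.03919935680753006
```

Emit:
move_arm(
  series="-4 -4 0 0 -0.4; -7 -8 0 0 -0.4; -9.8 -10.3 1 0 -0.4; -9.8 -10.3 5 0 -0.4; -9.8 -10.3 8.2 0 -0.4; -9.8 -10.3 9 0 -0.4; -10.5 -10.3 9 0 -0.4; -11.1 -10.3 9 0 -0.4",
)

```text
time_s: 65.85
position: [0.6276, 0.0075, -0.015]
tool_rot: [[-0.989, 0.145, 0.002], [0.145, 0.989, -0.0], [-0.002, 0.0, -1.0]]
ft_force: [0.1, -0.3, 0.0]
grip_width: 0.0389
gripper_force: 60.7
```

Emit:
move_arm(
  series="-0.2 0 0 0 -0.4; -0.4 0 0 0 -0.4; -0.6 0 0 0 -0.4; -0.6 0 0 0 -0.4",
)

```text
time_s: 66.35
position: [0.6301, 0.0065, -0.016]
tool_rot: [[-0.989, 0.146, -0.006], [0.146, 0.989, 0.001], [0.006, 0.0, -1.0]]
ft_force: [-10.5, 1.3, 5.3]
grip_width: 0.039
gripper_force: 61.4
```

Emit:
move_arm(
  series="-0.2 0 0 0 -0.4; -0.3 0 0 0 -0.4",
)

```text
time_s: 66.6
position: [0.63, 0.0065, -0.0162]
tool_rot: [[-0.989, 0.145, -0.013], [0.145, 0.989, 0.002], [0.013, -0.0, -1.0]]
ft_force: [-24.9, 2.7, 14.4]
grip_width: 0.0387
gripper_force: 62.1
```

Emit:
move_arm(
  series="0.1 0 0 0 -0.4; 0.1 0 0 0 0.1; 0.1 0 0 0 0.13; 0.1 0 -4 0 0.13; 3 -3 -9 0 -0.5; 6 -9 -9 0 -1; 6 -15 -9 0 -1; 6 -19 -9 0 -1",
)

```text
time_s: 67.6
position: [0.5483, -0.1764, 0.0747]
tool_rot: [[-0.989, 0.147, 0.001], [0.147, 0.989, -0.001], [-0.002, -0.001, -1.0]]
ft_force: [0.2, 0.8, -0.6]
grip_width: -0.0003
gripper_force: 0.0
```

```bash
python3 - <<'E'
from h import *
marks("M1",("wrist","side","top"));marks("bar",("wrist",))
d=img("wrist"); g=d["pixels"]
# circle fit to medallion masks at top face z=.030
for r in spotter.cut_out("M1","wrist")[:6]:
    m=r["pixels"].astype(np.uint8)
    cn=max(cv2.findContours(m,0,1)[0],key=cv2.contourArea)
    P=onplane(d,cn[:,0].astype(float),.030)[:,:2]
    (c,rad)=cv2.minEnclosingCircle((P*1e3).astype(np.float32)); c=np.array(c)/1e3
    print(round(r["score"],2),c.round(4),round(rad,1),"bed x",round(c@N-FN+.045,4),"by",round(c@T-TC,4))
for r in spotter.cut_out("bar","wrist")[:1]:
    m=r["pixels"].astype(np.uint8); cn=max(cv2.findContours(m,0,1)[0],key=cv2.contourArea)
    P=onplane(d,cn[:,0].astype(float),.042)[:,:2]; print("bar near edge bx by quantile",np.quantile(P@N-FN+.045,[.01,.05,.5]))
x=bedpt(-.035,-.091);go(x[0],x[1],-.016,81.5)
E
```

```text
M1 wrist [[0.614, -0.122, 0.023, 0.95], [0.62, -0.056, 0.028, 0.64], [0.626, 0.004, 0.022, 0.63]]
M1 side [[0.627, 0.001, 0.025, 0.74], [0.619, -0.049, 0.03, 0.61], [0.6, -0.19, 0.024, 0.58], [0.609, -0.122, 0.03, 0.55]]
M1 top [[0.616, -0.052, 0.026, 0.69], [0.625, 0.005, 0.025, 0.49], [0.606, -0.12, 0.027, 0.47]]
bar wrist [[0.64, -0.101, 0.018, 0.95]]
0.97 [ 0.6054 -0.1222] 22.5 bed x 0.0004 by -0.0248
0.91 [6.251e-01 6.000e-04] 25.2 bed x 0.0019 by 0.0995
0.59 [ 0.5876 -0.1985] 16.3 bed x -0.0061 by -0.1029
bar near edge bx by quantile [0.01069855 0.01083883 0.01985729]
shift [-1.32 -0.77  9.01] turn 0.2 rows>= 2 q6 -111.0
```

Emit:
move_arm(
  series="0 -0.8 4 0 -1; 0 -0.8 8 0 -1; 0 -0.8 9.2 0 -1; 0 -0.8 9.2 0 -1; -0.6 -0.8 9.2 0 -1; -1.1 -0.8 9.2 0 -1; -1.5 -0.8 9.2 0 -1; -1.8 -0.8 9.2 0 -1",
)

```text
time_s: 69.15
position: [0.5656, -0.1844, -0.0178]
tool_rot: [[-0.989, 0.146, 0.0], [0.146, 0.989, -0.0], [-0.0, -0.0, -1.0]]
ft_force: [-0.6, -0.4, 0.2]
grip_width: 0.0004
gripper_force: 0.0
```

Emit:
move_arm(
  series="-0.2 0 0 0 -1; -0.3 0 0 0 -1; -0.3 0 0 0 -1",
)

```text
time_s: 69.53
position: [0.5673, -0.1846, -0.018]
tool_rot: [[-0.989, 0.146, -0.002], [0.146, 0.989, 0.001], [0.002, 0.0, -1.0]]
ft_force: [-5.1, -0.2, 2.9]
grip_width: -0.0005
gripper_force: 2.4
```

Emit:
move_arm(
  series="-0.2 0 0 0 -1; -0.2 0 0 0 -1",
)

```text
time_s: 69.78
position: [0.5674, -0.1845, -0.018]
tool_rot: [[-0.989, 0.146, -0.006], [0.146, 0.989, 0.002], [0.007, 0.001, -1.0]]
ft_force: [-13.2, 0.7, 8.4]
grip_width: -0.0003
gripper_force: 6.7
```

Emit:
move_arm(
  series="2 0 0 0 -1; 2 2 -5 0 -1; 2 6.7 -5 0 -1; 2 6.7 0 0 -1; 2 6.7 0 0 -1; 1 6.7 0 0 -1; 0.4 6.7 0 0 -1; 0 6.7 0 0 -1",
)

```text
time_s: 70.78
position: [0.5772, -0.1184, -0.0181]
tool_rot: [[-0.989, 0.146, -0.008], [0.145, 0.989, 0.001], [0.008, 0.0, -1.0]]
ft_force: [-21.8, -0.0, 15.8]
grip_width: 0.0002
gripper_force: 11.2
```

Emit:
move_arm(
  series="-0.2 0 0 0 -1; -0.2 0 0 0 -1",
)

```text
time_s: 71.03
position: [0.5771, -0.1184, -0.018]
tool_rot: [[-0.989, 0.145, -0.012], [0.145, 0.989, 0.002], [0.012, 0.0, -1.0]]
ft_force: [-22.1, -0.2, 14.7]
grip_width: 0.0006
gripper_force: 10.9
```

Emit:
move_arm(
  series="2.2 0 0 0 -1; 2.2 2 -5 0 -1; 2.2 7.1 -5 0 -1; 2.2 7.1 0 0 -1; 2.2 7.1 0 0 -1; 1.2 7.1 0 0 -1; 0.6 7.1 0 0 -1; 0.2 7.1 0 0 -1",
)

```text
time_s: 72.03
position: [0.5876, -0.0483, -0.018]
tool_rot: [[-0.989, 0.146, -0.008], [0.146, 0.989, 0.001], [0.008, -0.0, -1.0]]
ft_force: [-21.3, 0.2, 15.7]
grip_width: -0.0001
gripper_force: 10.8
```

Emit:
move_arm(
  series="2 0 0 0 -1; 2 2 -5 0 -1; 2 6 -5 0 -1; 2 6 0 0 -1; 2 6 0 0 -1; 1 6 0 0 -1; 0.4 6 0 0 -1; 0 6 0 0 -1",
)

```text
time_s: 73.03
position: [0.5963, 0.011, -0.0181]
tool_rot: [[-0.989, 0.146, -0.008], [0.146, 0.989, 0.001], [0.008, -0.0, -1.0]]
ft_force: [-21.3, 0.5, 16.0]
grip_width: 0.0003
gripper_force: 10.6
```

Emit:
move_arm(
  series="2 0 0 0 -1; 2 0 -5 0 -1; 4 -2 -10 0 -1; 7 -7 -14 0 -1; 9 -12 -16 0 -1; 11 -17 -16 0 -1; 12 -22 -16 0 -1; 13 -27 -16 0 -1",
)

```text
time_s: 74.03
position: [0.4304, -0.2391, 0.1426]
tool_rot: [[-0.989, 0.146, 0.001], [0.146, 0.989, -0.0], [-0.001, -0.0, -1.0]]
ft_force: [0.3, -0.6, 0.7]
grip_width: -0.0002
gripper_force: 0.0
```

```bash
python3 - <<'E'
from h import *
t=img("top");s=img("side")
print("jar tri",tri([t,s],[(440,276),(384,374)]))
marks("lever_grip",("wrist","side"))
marks("M1",("side","top"));marks("bar",("side","top"))
d=t
for c,d in(("top",t),("side",s)):
  for r in spotter.cut_out("bar",c)[:1]:
    m=r["pixels"].astype(np.uint8); cn=max(cv2.findContours(m,0,1)[0],key=cv2.contourArea)
    P=onplane(d,cn[:,0].astype(float),.042)[:,:2]
    q=cv2.minAreaRect((P*1e3).astype(np.float32)); c0=np.array(q[0])/1e3; print(c,np.round(q[0],1),np.round(q[1],1),round(q[2],1),"bx,by",c0@N-FN+.045,c0@T-TC)
go(.425,-.393,.15,90);go(.425,-.393,.08,90)
E
```

```text
jar tri [ 0.38028322 -0.3661458   0.05520196]
lever_grip wrist [[0.469, -0.394, 0.123, 0.6]]
lever_grip side [[0.468, -0.394, 0.124, 0.9]]
M1 side [[0.601, -0.19, 0.021, 0.58]]
M1 top [[0.618, -0.053, 0.023, 0.61], [0.598, -0.189, 0.027, 0.52], [0.607, -0.118, 0.026, 0.44], [0.626, 0.004, 0.025, 0.42], [0.439, 0.401, 0.0, 0.34]]
bar side [[0.644, -0.106, 0.021, 0.58]]
bar top [[0.641, -0.1, 0.015, 0.77]]
top [ 641.3 -100. ] [258.4  25.9] 81.1 bx,by 0.03261745858886718 0.0024360800750732464
side [ 623.9 -191.8] [86.9 30.9] 79.1 bx,by 0.028832042139892503 -0.09094521527862548
shift [ -1.67 -15.51  -0.79] turn -8.4 rows>= 3 q6 -124.2
shift [ -1.67 -15.51   6.21] turn -8.4 rows>= 3 q6 -124.2
```

Emit:
move_arm(
  series="-0.8 -5 -0.8 -4 -1; -1.4 -11 -0.8 -8.4 -1; -1.7 -15.5 -0.8 -8.4 -1; -1.7 -15.5 -0.8 -8.4 -1; -1.7 -15.5 3 -8.4 -1; -1.7 -15.5 6 -8.4 -1; -1.7 -15.5 6.3 -8.4 -1; -1.7 -15.5 6.3 -8.4 -1",
)

```text
time_s: 75.82
position: [0.4258, -0.393, 0.0802]
tool_rot: [[-1.0, -0.001, 0.001], [-0.001, 1.0, -0.001], [-0.001, -0.001, -1.0]]
ft_force: [-0.1, 0.2, -0.4]
grip_width: -0.0003
gripper_force: 0.0
```

Emit:
move_arm(
  series="-1 0 0 0 -1; -2 0 0 0 -1; -3 0 0 0 -1; -4 0 0 0 -1; -5 0 0 0 -1; -6 0 0 0 -1; -7 0 0 0 -1",
)

```text
time_s: 76.7
position: [0.4961, -0.393, 0.079]
tool_rot: [[-1.0, -0.0, 0.0], [-0.0, 1.0, 0.0], [-0.0, 0.0, -1.0]]
ft_force: [0.1, -0.9, -0.2]
grip_width: 0.0001
gripper_force: 0.1
```

```bash
python3 - <<'E'
from h import *
marks("lever_grip",("wrist","side"));print(observe()["position"],observe()["ft_force"])
E
```

```text
lever_grip wrist [[0.516, -0.395, 0.138, 0.52]]
lever_grip side []
[ 0.49536031 -0.39300887  0.07892848] [0.60389719 0.39903847 1.04479244]
```

Emit:
move_arm(
  series="-1 0 0 0 -1; -2 0 0 0 -1; -3 0 0 0 -1; -3.8 0 0 0 -1; -4.2 0 0 0 -1; -4.6 0 0 0 -1; -4.6 0 0 0 -1",
)

```text
time_s: 77.78
position: [0.5342, -0.3929, 0.0789]
tool_rot: [[-1.0, 0.002, -0.016], [0.002, 1.0, 0.004], [0.016, 0.004, -1.0]]
ft_force: [-34.5, 2.3, 12.7]
grip_width: 0.0001
gripper_force: 17.4
```

```bash
python3 - <<'E'
from h import *
marks("lever_grip",("wrist","side","top"));print(observe()["position"],observe()["ft_force"])
E
```

```text
lever_grip wrist []
lever_grip side [[0.555, -0.391, 0.119, 0.6]]
lever_grip top [[0.685, 0.398, -0.003, 0.59]]
[ 0.53419591 -0.39286782  0.07889757] [-33.81489972   2.7598763   11.61102666]
```

At the stop, fully on. I'll retreat and do a final check.

Emit:
move_arm(
  series="1 0 0 0 -1; 3 0 -3 0 -1; 4 0 -8 0 -1; 8 4 -12 0 -1; 12 10 -13 0 -1; 13 15 -13 0 -1; 13 15 -13 0 -1",
)

```text
time_s: 78.95
position: [0.4105, -0.2401, 0.2102]
tool_rot: [[-1.0, -0.002, 0.001], [-0.002, 1.0, -0.0], [-0.001, -0.0, -1.0]]
ft_force: [-0.3, -0.0, 0.0]
grip_width: -0.0001
gripper_force: 0.0
```

```bash
python3 - <<'E'
from h import *
marks("lever_grip");marks("M1");marks("F1",("side","top"));marks("bar",("side","wrist"));marks("S1",("side",));marks("L1",("side",))
print(observe()["position"],observe()["time_s"])
E
```

```text
lever_grip wrist [[0.558, -0.392, 0.122, 0.77]]
lever_grip top [[0.554, -0.391, 0.121, 0.56]]
lever_grip side [[0.555, -0.389, 0.124, 0.96]]
M1 wrist [[0.616, -0.054, 0.026, 0.6]]
M1 top [[0.628, 0.004, 0.028, 0.69], [0.61, -0.121, 0.026, 0.58], [0.599, -0.188, 0.024, 0.5], [0.616, -0.052, 0.025, 0.48]]
M1 side [[0.602, -0.191, 0.024, 0.47]]
F1 side [[0.41, 0.391, 0.009, 0.72], [0.621, -0.316, 0.008, 0.64], [0.766, -0.28, 0.006, 0.55]]
F1 top [[0.412, 0.392, 0.008, 0.71], [0.765, -0.28, 0.007, 0.64], [0.619, -0.319, 0.008, 0.63], [0.475, 0.422, 0.007, 0.54], [0.687, 0.402, -0.005, 0.21]]
bar side [[0.646, -0.1, 0.02, 0.66]]
bar wrist [[0.641, -0.101, 0.018, 0.67]]
S1 side []
L1 side [[0.476, 0.08, 0.002, 0.76]]
[ 0.41125898 -0.24311653  0.20911825] 80.15
```

```bash
python3 -c "
from rig import order
print(order.close_job())"
```

```text
the job is handed in; nothing more can be done
None
```

The batch is changed and handed in at about 80 s: lever off, both large medallions moved to the tray, bar pushed flush to the fence, all four 42 mm medallions against it, lever back on. One of the large medallions later shifted about 2 cm inside the tray and still lies flat there; the hand-in returned no verdict.

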